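# Fit the cooker knob and hold the safety valve open

### The arm

A 7-joint arm with a two-finger parallel gripper is mounted at the origin on the work surface. World frame = base frame: x ahead of the robot, y to its left, z up, the work surface at z = 0. Lengths are in mm, angles in rad, forces in N, time in s.
With the tool pointing down it reaches from about 425 to 925 mm from the base axis. Payload 6.8 kg.
Tool frame: the origin (TCP) lies between the finger pads; the fingertips stand 8 mm ahead of it and the grasp point (between the pads) lies 11 mm behind it (robot.tip_extent is the distance from the TCP to the fingertips, in mm); z points along the fingers, y is the direction in which the jaws open and shut (so a half turn about z gives the same grasp; the last joint's range is limited). The gripper opens to 85 mm and grips with 20 to 120 N. Pads are 22 mm wide; open, the fingers measure 114 mm over their backs; the gripper's body (76 mm by 85 mm) begins 54 mm behind the grasp point. The pads swing forward as they close: fully open they stand 13 mm farther back than shut.
Start: joints at [-1.24, 0.477, 0.022, 1.555, -0.011, 1.109, -0.083], TCP at [286.775, 611.071, 239.308] pointing down, gripper open.
Joint ranges: [-2.96, 2.96], [-0.34, 2.1], [-1.41, 1.46], [0.24, 2.44], [-1.37, 4.51], [0.17, 1.92], [-2.96, 2.96]. Speed limits (rad/s): [2.39, 2.39, 3.14, 3.14, 3.14, 3.14, 3.14].

### API

Orientations are given as [roll, pitch, yaw] about the fixed x, y, z axes, in that order (R = Rz(yaw) Ry(pitch) Rx(roll)).
In Python, from bench import robot gives the robot as it stands.
- The arm moves only by the tool move_arm, never from a script. Its argument "deltas" is a list of rows, each an object with "xyz": the shift along the tool's x, y, z in m, a list of three; "rotation": the turn, a rotation vector about the tool's x, y, z in degrees, a list of three; "fingers": the closure in counts, from 0 (fully open) to 255 (shut). In form: [{"xyz": [tx, ty, tz], "rotation": [wx, wy, wz], "fingers": fingers}, ...]. A call has 1 to 8 rows; each row is the pose to reach, as a shift and turn from the pose commanded when the call began, along the tool's axes at that moment; what a row does not reach only later rows make up. A row lasts 1/10 s, in which the tool goes at most 50 mm and 8.59 degrees, less where a joint would pass 70% of its speed; a pose out of reach is approached as far as the arm can. A call with a gripper value outside its range is refused whole. The fingers move at their own pace and stop on an object; "newtons" is the grip in N (left out, the last holds). Time passes only in rows, so rows that repeat a pose let the fingers close. It gives the time, the measured TCP pose, the force and the opening at its end, in the units of the state.
- robot.sense(): the state, without advancing time (a new reading comes with each control period).
- robot.capture(name): name is "scene" or "top" or "wrist"; returns the picture (400x640x3 uint8, red, green, blue); there is no depth.
- robot.camera_params(name): a dict with "intrinsics" (3x3 intrinsics, pixels), "D" ([k1, k2, p1, p2, k3] as OpenCV has them; the pictures are not rectified), "R" (3x3) and "t" (3): a world point X has camera coordinates R X + t; the wrist camera has in their place "T_tool_cam" (4x4, takes a point from camera to tool coordinates, whose origin is the TCP and whose axes are the flange's). Camera axes: x right, y down, z forward; pixel columns grow to the right and rows downward; lengths in mm; the calibration is good to about 2 mm. A picture is of the moment at which its call begins: read the wrist's pose just before it. camera_params takes no time and is no camera call.
- robot.hand_in(): hands the job in, once; it reports no verdict.
The state is a dict: "t": time; "joint_positions": joint angles; "joint_velocities": joint speeds; "effort": joint torques, N m; "ee_pos": TCP position; "tool_rot": TCP orientation; "wrist_force": force on the tool from outside, world axes, zero at the start; "ft_torque": the same for the moment, N m; "grip_width": finger opening in mm.
Only numpy, scipy, OpenCV 4.12 (cv2) and the standard library are available. Lean on these libraries where they do the work, as an engineer would, in place of code of your own. Each camera call takes 0.05 s, during which the arm holds its last target.

### The job

Refit the cooker knob to the control panel: lay two of the three spacer rings over the upright spindle so that they lie flat on the panel (the third stays on the counter), then turn the knob to match the flat on the D-shaped spindle - the knob's pointed nose marks the side of its flat - and push it fully home. Finish while still holding the knob pressed all the way down against the spring, as one does to keep the safety valve open; do not let go. Leave the wrenches, the tile and the clamp where they are.

Things in the scene. Friction and masses are not known exactly. Their poses are not given: they have to be found in the camera images.
- panel_top (a point): The centre of the top face of the cooker control panel, a white enamelled steel box fixed to the counter, 150 x 140 mm, 40 mm high, with a brass gas stub in its back side (low, on the +x side, reaching 30 mm out). The spindle stands upright on this point. z is up.
- spindle_tip (a point): Centre of the upper end of the steel spindle, upright, 47.5 mm above the panel's top when not pressed. D-shaped: 16 mm diameter, one flat along its whole length 4 mm from the axis; top 3 mm tapered in by 2.5 mm all round. x points out through the flat, towards the panel side with the brass stub (at most 0.5 rad from straight away from the robot), z up. It does not rotate.
- spindle (a joint): How far the spindle is pressed down into the panel, in m: 0 = up (at rest), 0.008 = stop, fully down. A spring pushes it up: about 3 N at the start of the stroke and 8.5 N fully down.
- knob_mid (a point): Grey plastic knob standing upright on the counter, 50 mm high, about 60 g. The point is on its axis, 25 mm above its underside. Round hub 36 mm across, 22 mm high, with a pointed nose reaching 34 mm from the axis along +x; above it a grip bar 14 mm wide (y), 44 mm long (x), from 22 to 50 mm above the underside. At the start it is turned under 1.45 rad from the spindle's x.
- knob_socket (a point): Mouth of the D-shaped socket in the middle of the knob's underside: 18 mm deep, 18 mm across, flat on the nose side (+x) 5 mm from the axis. It fits only with the knob's x along the spindle's x. Home, the spindle's tip meets its end (knob_mid 7 mm above the tip). Pressed fully down, the underside is 21.5 mm above the panel, just clear of two rings; a third would block it.
- ring_a_mid (a point): Plain aluminium spacer ring lying flat on the counter, one of three identical ones: 40 mm outer diameter, 26 mm hole, 10 mm thick, 20 g. The point is its centre, half-way up; z is its axis.
- ring_b_mid (a point): Plain aluminium spacer ring lying flat on the counter, one of three identical ones: 40 mm outer diameter, 26 mm hole, 10 mm thick, 20 g. The point is its centre, half-way up; z is its axis.
- ring_c_mid (a point): Plain aluminium spacer ring lying flat on the counter, one of three identical ones: 40 mm outer diameter, 26 mm hole, 10 mm thick, 20 g. The point is its centre, half-way up; z is its axis.
- wrench_long: Steel open-end wrench lying on the counter, about 200 mm long, 7 mm thick; to be left alone. The origin is the centre of its underside, x along it.
- wrench_short: Steel open-end wrench lying on the counter, about 165 mm long, 7 mm thick; to be left alone. The origin is the centre of its underside, x along it.
- tile: White ceramic tile offcut lying on the counter, 85 x 110 x 8 mm; to be left alone. The origin is the centre of its underside.
- clamp: Orange plastic bar clamp lying on the counter, about 190 mm long (y) and 27 mm high, jaws reaching to 55 mm in its +x direction; to be left alone. The origin is at counter height under the middle of its bar.

How it is judged:
By the outcome, as a careful person would: the job done as asked, in the order asked, and still so for the second after the job is handed in, while the arm keeps its last pose, push and grip.
It also fails if it takes over 72 s, if anything falls off the work surface, if the arm or the gripper's body presses on something with over 40 N, if the wrist force passes 120 N, or if a joint passes its speed limit or range.

## Working session

There is one attempt and no reset: what is moved stays moved. The work goes in short steps, Python scripts to look and compute and a tool call to move; the robot and the scene stay as the last step left them, time stands still between calls to the robot, and variables do not carry over. Pictures are saved under pics/ and viewed, and the job is handed in when it is done.

Besides the shell and the picture viewer there is one more tool, called after "Call:" as a command line: name --argument value ..., lists and objects as JSON in quotes. move_arm: Moves the arm, as the interface text tells. Its arguments: {"type":"object","properties":{"deltas":{"type":"array"},"newtons":{"type":"number"}},"required":["deltas"]}

```bash
ls; mkdir -p pics; python3 - <<'E'
from bench import robot
import cv2, json
print(robot.sense())
for n in("scene","top","wrist"):
    p=robot.camera_params(n); print(n,p)
for n in("scene","top","wrist"):
    cv2.imwrite(f"pics/{n}0.png",robot.capture(n)[:,:,::-1])
E
```

```text
pics
{'t': 0.0, 'joint_positions': array([-1.24010492,  0.47781448,  0.02230135,  1.55648978, -0.01151586,
        1.10929406, -0.08313746]), 'joint_velocities': array([-1.41297960e-03, -5.91506814e-05,  1.90411770e-03, -3.06581311e-03,
       -7.28675858e-04, -4.12471329e-04, -1.48180515e-03]), 'effort': array([ 5.19705773e-04, -5.96448934e+01,  1.60841994e+00, -2.81206477e+01,
        1.25251128e-02,  8.90010386e-03, -2.88354130e-06]), 'ee_pos': array([286.50513822, 610.51754998, 238.2991373 ]), 'tool_rot': array([-3.13971739e+00,  1.09042274e-04,  2.70281211e+00]), 'wrist_force': array([ 0.19763726, -0.58549696, -0.06940871]), 'ft_torque': array([-0.03872733, -0.01217319,  0.02744235]), 'grip_width': 85.09575420815538}
scene {'intrinsics': array([[479.5508684 ,   0.        , 327.61889129],
       [  0.        , 479.5508684 , 198.04166653],
       [  0.        ,   0.        ,   1.        ]]), 'D': array([-0.05279289,  0.        ,  0.        ,  0.        ,  0.        ]), 'R': array([[-6.35486496e-03,  9.99979737e-01,  3.74643271e-04],
       [ 7.32882147e-01,  4.91235062e-03, -6.803
[... 502 characters left out ...]
6854 , -0.01706323, -0.99818898]]), 't': array([ -28.21542679,  601.49487367, 1213.66536502])}
wrist {'intrinsics': array([[279.35598895,   0.        , 318.94662229],
       [  0.        , 279.35598895, 201.43776331],
       [  0.        ,   0.        ,   1.        ]]), 'D': array([0.00751437, 0.        , 0.        , 0.        , 0.        ]), 'T_tool_cam': array([[ 9.02797241e-04, -9.57006658e-01, -2.90064547e-01,
         7.37412091e+01],
       [ 9.99999237e-01,  1.10850975e-03, -5.44894769e-04,
         7.76773296e-01],
       [ 8.43007299e-04, -2.90063834e-01,  9.57006929e-01,
        -1.34787801e+02],
       [ 0.00000000e+00,  0.00000000e+00,  0.00000000e+00,
         1.00000000e+00]])}
```

View pics/scene0.png

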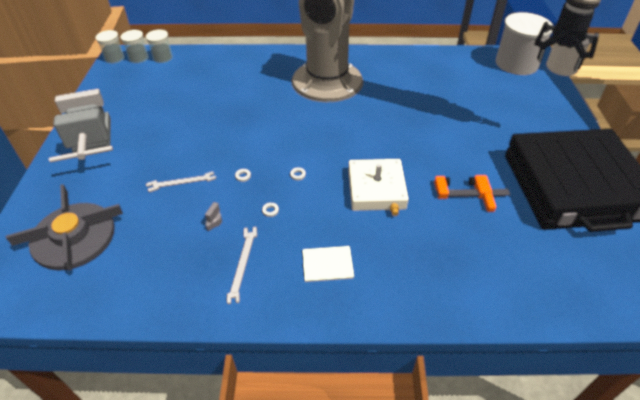

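View pics/top0.png

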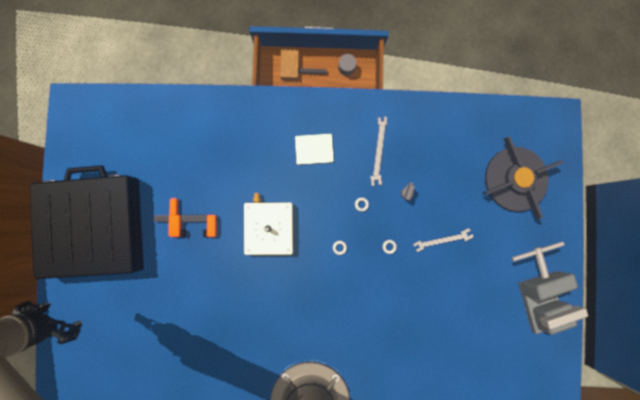

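View pics/wrist0.png

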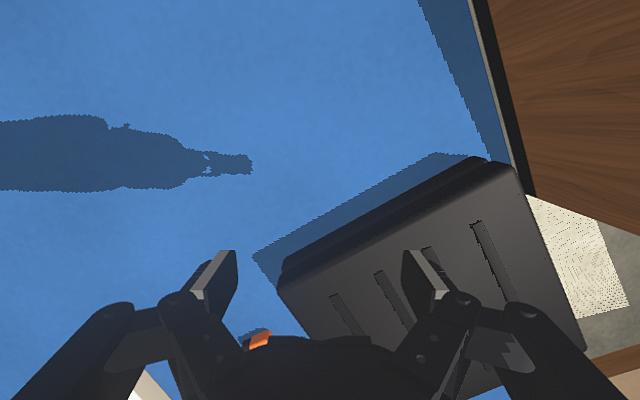

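```bash
cat > h.py <<'E'
from bench import robot
import numpy as np, cv2
from scipy.spatial.transform import Rotation as Ro
from scipy.optimize import least_squares
def cam(n,s=None):
    p=robot.camera_params(n); K,D=np.array(p["intrinsics"]),np.array(p["D"])
    if n=="wrist":
        s=s or robot.sense()
        T=np.array(p["T_tool_cam"]); Rt=Ro.from_euler("xyz",s["tool_rot"]).as_matrix()
        Rc=Rt@T[:3,:3]; c=Rt@T[:3,3]+s["ee_pos"]
        return K,D,Rc.T,-Rc.T@c
    return K,D,np.array(p["R"]),np.array(p["t"])
def onplane(C,uv,z):
    K,D,R,t=C; q=cv2.undistortPoints(np.array(uv,float).reshape(-1,1,2),K,D).reshape(-1,2)
    d=np.c_[q,np.ones(len(q))]@R; c=-R.T@t
    return c+d*((z-c[2])/d[:,2])[:,None]
def proj(C,X):
    K,D,R,t=C; return cv2.projectPoints(np.array(X,float).reshape(-1,1,3),cv2.Rodrigues(R)[0],t,K,D)[0].reshape(-1,2)
def tri(obs):
    def f(X): return np.concatenate([proj(C,X)[0]-uv for C,uv in obs])
    return least_squares(f,[600,0,50.])
def crop(im,x,y,w,h,f,name):
    cv2.imwrite("pics/"+name,cv2.resize(im[y:y+h,x:x+w],None,fx=f,fy=f,interpolation=cv2.INTER_CUBIC))
def toolrel(dx):  # world shift (mm) to tool
    s=robot.sense(); return Ro.from_euler("xyz",s["tool_rot"]).as_matrix().T@np.array(dx)
E
python3 - <<'E'
from h import *
t=cv2.imread("pics/top0.png"); s=cv2.imread("pics/scene0.png")
crop(t,230,170,100,100,6,"t1.png");crop(t,320,170,130,95,6,"t2.png")
crop(s,190,150,130,90,6,"s2.png");crop(s,335,140,90,90,6,"s1.png")
C=cam("top")
for n,uv,z in [("rA",(340,247),5),("rB",(390,247),5),("rC",(362,204),5),("knob",(409,191),40),("spin",(269,229),40),("panel",(269,229),40)]:
    print(n,onplane(C,[uv],z)[0].round(1))
C=cam("scene")
for n,uv,z in [("rA",(298,174),5),("rB",(243,175),5),("rC",(270,210),5)]:
    print(n,onplane(C,[uv],z)[0].round(1))
E
```

```text
rA [460.  -79.4   5. ]
rB [ 463.  -229.9    5. ]
rC [ 590.3 -143.1    5. ]
knob [ 630.2 -277.3   40. ]
spin [509.4 130.6  40. ]
panel [509.4 130.6  40. ]
rA [458.8 -77.1   5. ]
rB [ 463.6 -227.     5. ]
rC [ 590.3 -142.     5. ]
```

View pics/t1.png

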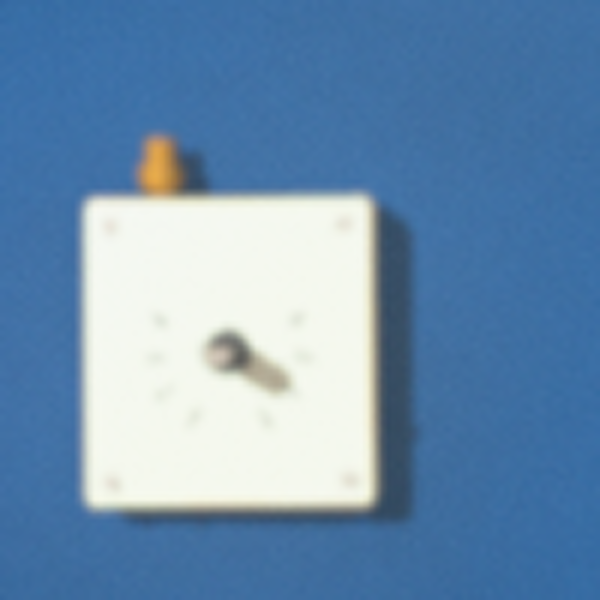

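View pics/t2.png

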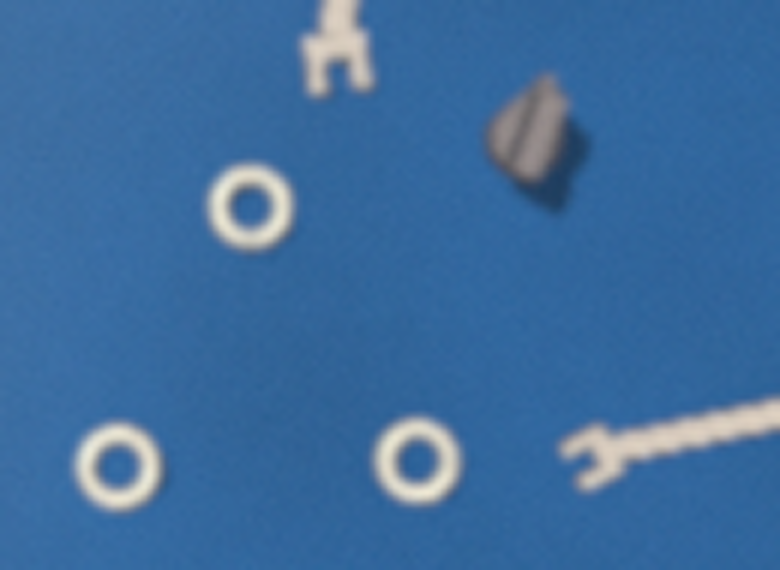

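View pics/s1.png

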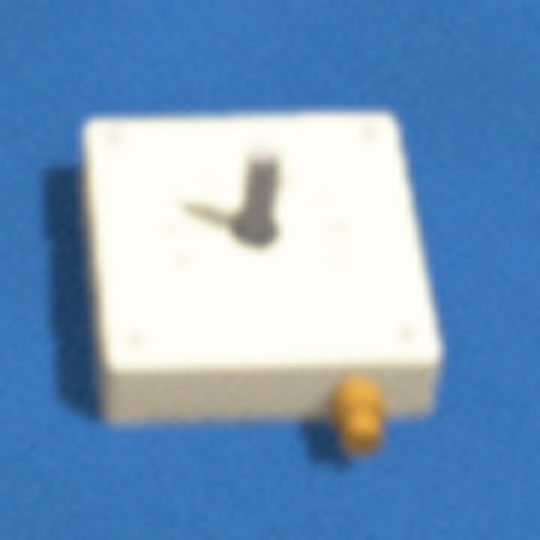

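View pics/s2.png

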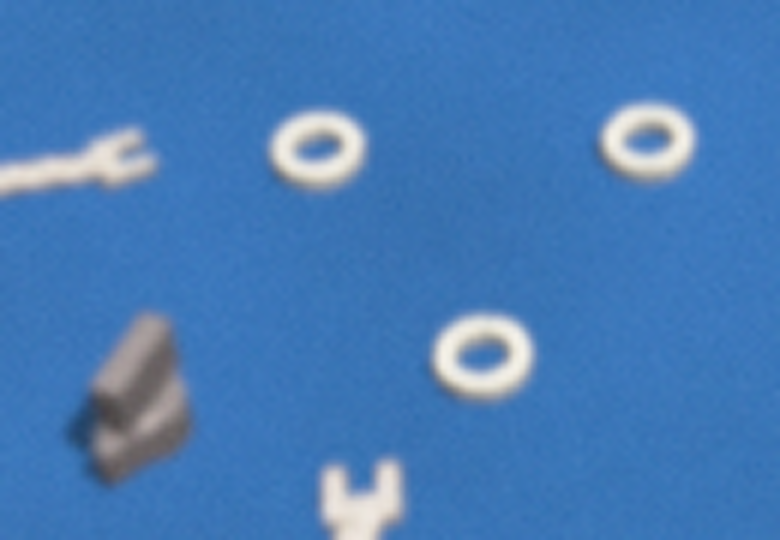

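Call:
move_arm --deltas '[{"xyz": [-0.434,-0.326,0.08],"rotation": [0,0,-25],"fingers": 0},{"xyz": [-0.434,-0.326,0.08],"rotation": [0,0,-25],"fingers": 0},{"xyz": [-0.434,-0.326,0.08],"rotation": [0,0,-25],"fingers": 0},{"xyz": [-0.434,-0.326,0.08],"rotation": [0,0,-25],"fingers": 0},{"xyz": [-0.434,-0.326,0.08],"rotation": [0,0,-25],"fingers": 0},{"xyz": [-0.434,-0.326,0.08],"rotation": [0,0,-25],"fingers": 0},{"xyz": [-0.434,-0.326,0.08],"rotation": [0,0,-25],"fingers": 0},{"xyz": [-0.434,-0.326,0.08],"rotation": [0,0,-25],"fingers": 0}]'

```text
t: 0.95
ee_pos: [472.7, 259.5, 180.7]
tool_rot: [3.142, 0.0, 3.139]
wrist_force: [1.5, -0.1, -0.0]
grip_width: 85.2
```

Call:
move_arm --deltas '[{"xyz": [-0.06,-0.128,0.04],"rotation": [0,0,0],"fingers": 0},{"xyz": [-0.06,-0.128,0.04],"rotation": [0,0,0],"fingers": 0},{"xyz": [-0.06,-0.128,0.04],"rotation": [0,0,0],"fingers": 0},{"xyz": [-0.06,-0.128,0.04],"rotation": [0,0,0],"fingers": 0},{"xyz": [-0.06,-0.128,0.04],"rotation": [0,0,0],"fingers": 0}]'

```text
t: 1.45
ee_pos: [531.9, 131.9, 140.4]
tool_rot: [-3.141, -0.001, 3.136]
wrist_force: [0.0, 1.4, 0.3]
grip_width: 85.6
```

```bash
cat > snap.py <<'E'
from h import *
import sys,pickle
def snap(name):
    s=robot.sense(); im=robot.capture("wrist")[:,:,::-1].copy(); cv2.imwrite(f"pics/{name}.png",im)
    pickle.dump(s,open(f"pics/{name}.pkl","wb")); 
    print(s["t"],s["ee_pos"].round(1),s["tool_rot"].round(3),"F",s["wrist_force"].round(1),"w",round(s["grip_width"],1),"q",s["joint_positions"].round(2)); return im
if __name__=="__main__": snap(sys.argv[1])
E
python3 snap.py w1
```

```text
1.45 [531.9 131.9 140.4] [-3.141e+00 -1.000e-03  3.136e+00] F [0.  1.4 0.3] w 85.6 q [-0.42  0.39  0.08  1.96 -0.04  0.8   1.25]
```

View pics/w1.png

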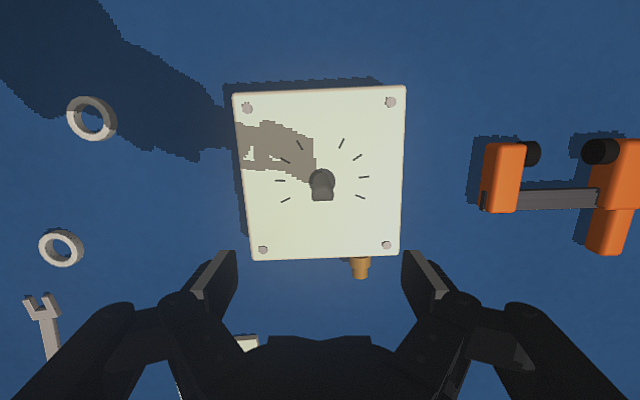

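```bash
python3 - <<'E'
from h import *
im=cv2.imread("pics/w1.png"); crop(im,290,150,70,70,8,"w1s.png"); crop(im,30,80,110,200,4,"w1r.png")
E
```

```text
(no output)
```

View pics/w1s.png

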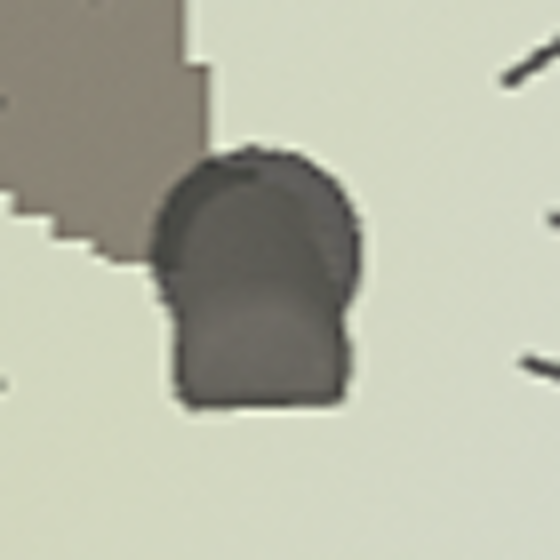

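View pics/w1r.png

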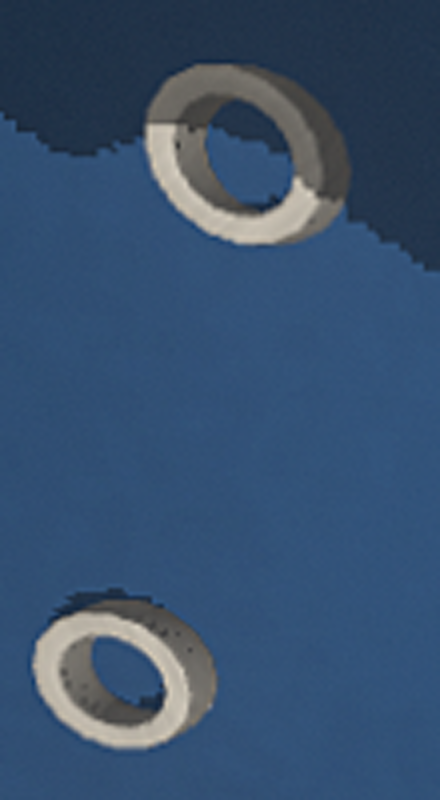

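```bash
python3 - <<'E'
from h import *
import pickle
C=cam("wrist",pickle.load(open("pics/w1.pkl","rb")))
print("c",-C[2].T@C[3])
print("base",onplane(C,[(322,181.5)],40).round(1),"flat edge",onplane(C,[(323.1,200.5)],84.5).round(1),onplane(C,[(314,201),(332.5,200.3)],84.5).round(2))
print("panel",onplane(C,[(233,93),(405,86),(400,256),(254,260)],40).round(1), onplane(C,[(233,93),(405,86),(400,256),(254,260)],40).mean(0))
print("screws",onplane(C,[(247,109),(390,102),(387,245),(263,249.5)],40).round(1).tolist(), onplane(C,[(247,109),(390,102),(387,245),(263,249.5)],40).mean(0))
f=lambda x,y:(30+x/4,80+y/4)
for n,l in [("A",[(147,130),(310,190),(240,64),(255,244)]),("C",[(34,665),(190,695),(92,612),(130,748)])]:
    P=onplane(C,[f(*p) for p in l],10); print(n,P.round(1).tolist(),P[:2].mean(0),P[2:].mean(0))
T=cam("top"); print("panel top cam",onplane(T,[(230+231/6,170+352/6)],40), "ring tops",onplane(T,[(361.8,204.3),(339.8,247.7),(389.7,246.8)],10).round(1).tolist())
S=cam("scene"); print(onplane(S,[(270.7,208.5),(298,173),(243.2,174.3)],10).round(1).tolist(), "panelbase",onplane(S,[(335+258/6,140+232/6)],40))
E
```

```text
c [458.63350157 133.08030646 275.31742628]
base [[511.6 135.1  40. ]] flat edge [[515.5 135.5  84.5]] [[515.82 129.02  84.5 ]
 [515.35 142.21  84.5 ]]
panel [[440.2  65.2  40. ]
 [435.7 200.   40. ]
 [583.1 207.8  40. ]
 [586.7  71.2  40. ]] [511.43739087 136.07213979  40.        ]
screws [[452.2, 75.3, 40.0], [447.4, 189.2, 40.0], [571.8, 195.0, 40.0], [575.9, 80.3, 40.0]] [511.82578321 134.93329363  40.        ]
A [[454.0, -94.4, 10.0], [467.1, -60.9, 10.0], [440.1, -70.2, 10.0], [479.1, -76.3, 10.0]] [460.52466458 -77.65041549  10.        ] [459.61464426 -73.26136061  10.        ]
C [[585.8, -158.3, 10.0], [594.7, -120.5, 10.0], [571.1, -139.4, 10.0], [610.1, -140.2, 10.0]] [ 590.25456398 -139.43790682   10.        ] [ 590.6071698  -139.80089062   10.        ]
panel top cam [[510.37956831 132.03420281  40.        ]] ring tops [[589.1, -141.9, 10.0], [458.2, -78.5, 10.0], [463.8, -228.0, 10.0]]
[[589.6, -139.9, 10.0], [460.0, -76.8, 10.0], [466.0, -225.5, 10.0]] panelbase [[510.6222558  135.09806909  40.        ]]
```

Call:
move_arm --deltas '[{"xyz": [0.072,-0.208,0.075],"rotation": [0,0,0],"fingers": 0},{"xyz": [0.072,-0.208,0.075],"rotation": [0,0,0],"fingers": 0},{"xyz": [0.072,-0.208,0.075],"rotation": [0,0,0],"fingers": 0},{"xyz": [0.072,-0.208,0.075],"rotation": [0,0,0],"fingers": 0},{"xyz": [0.072,-0.208,0.075],"rotation": [0,0,0],"fingers": 70},{"xyz": [0.072,-0.208,0.075],"rotation": [0,0,0],"fingers": 70},{"xyz": [0.072,-0.208,0.075],"rotation": [0,0,0],"fingers": 70}]' --newtons 40

```text
t: 2.2
ee_pos: [459.7, -73.3, 66.2]
tool_rot: [3.141, 0.0, 3.14]
wrist_force: [0.6, 0.7, -0.4]
grip_width: 62.1
```

```bash
python3 snap.py w2
```

```text
2.2 [459.7 -73.3  66.2] [3.141 0.    3.14 ] F [ 0.6  0.7 -0.4] w 62.1 q [-0.06  0.4   0.1   2.19 -0.08  0.55  1.67]
```

View pics/w2.png

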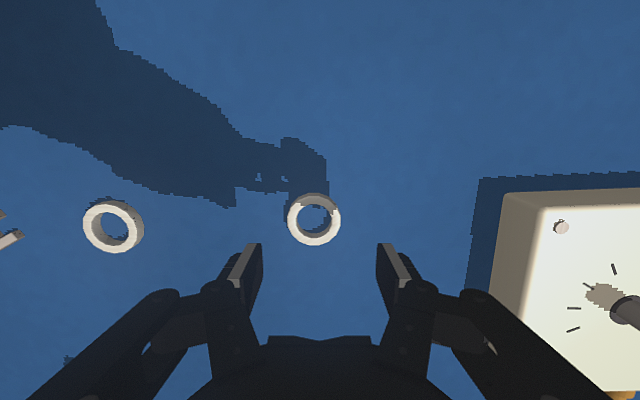

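```bash
python3 - <<'E'
from h import *
import pickle
im=cv2.imread("pics/w2.png"); crop(im,270,170,90,90,7,"w2r.png")
C=cam("wrist",pickle.load(open("pics/w2.pkl","rb")))
print(onplane(C,[(313.5,218),(313.5,245),(287,220),(340,220)],10).round(1).tolist())
E
```

```text
[[456.7, -76.6, 10.0], [478.2, -76.7, 10.0], [458.3, -95.9, 10.0], [458.3, -57.3, 10.0]]
```

View pics/w2r.png

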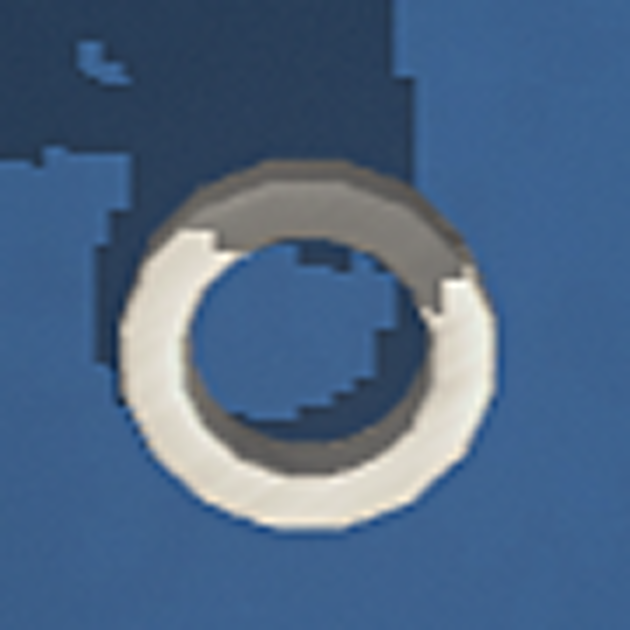

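Call:
move_arm --deltas '[{"xyz": [0.001,-0.003,0.04],"rotation": [0,0,0],"fingers": 70},{"xyz": [0.001,-0.003,0.057],"rotation": [0,0,0],"fingers": 70},{"xyz": [0.001,-0.003,0.057],"rotation": [0,0,0],"fingers": 70},{"xyz": [0.001,-0.003,0.057],"rotation": [0,0,0],"fingers": 160},{"xyz": [0.001,-0.003,0.057],"rotation": [0,0,0],"fingers": 160},{"xyz": [0.001,-0.003,0.057],"rotation": [0,0,0],"fingers": 160},{"xyz": [0.001,-0.003,0.057],"rotation": [0,0,0],"fingers": 160},{"xyz": [0.001,-0.003,0.057],"rotation": [0,0,0],"fingers": 160}]' --newtons 40

```text
t: 3.05
ee_pos: [459.7, -76.5, 10.4]
tool_rot: [3.141, 0.003, 3.14]
wrist_force: [-0.0, 3.3, 7.2]
grip_width: 37.3
```

```bash
python3 snap.py w3
```

```text
3.05 [459.7 -76.5  10.4] [3.141e+00 3.000e-03 3.140e+00] F [-0.   3.3  7.2] w 37.3 q [-0.03  0.51  0.08  2.21 -0.1   0.42  1.69]
```

View pics/w3.png

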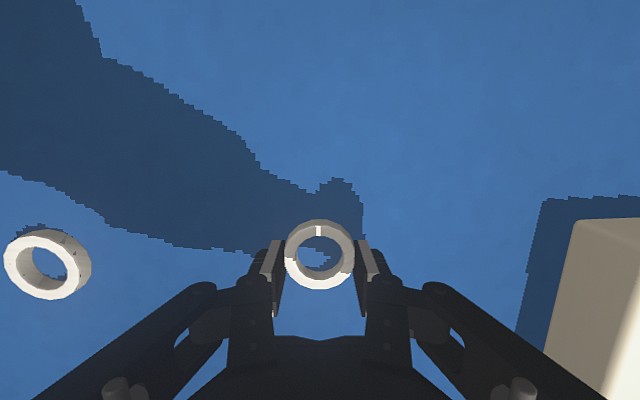

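Call:
move_arm --deltas '[{"xyz": [0,0,-0.03],"rotation": [0,0,0],"fingers": 160},{"xyz": [0,0,-0.07],"rotation": [0,0,0],"fingers": 160},{"xyz": [0,0,-0.11],"rotation": [0,0,0],"fingers": 160},{"xyz": [0,0,-0.11],"rotation": [0,0,0],"fingers": 160},{"xyz": [0,0,-0.11],"rotation": [0,0,0],"fingers": 160}]' --newtons 40

```text
t: 3.6
ee_pos: [459.3, -77.4, 120.5]
tool_rot: [3.141, 0.004, 3.139]
wrist_force: [0.3, -0.5, -0.2]
grip_width: 37.2
```

```bash
python3 snap.py w4
```

```text
3.6 [459.3 -77.4 120.5] [3.141 0.004 3.139] F [ 0.3 -0.5 -0.2] w 37.2 q [-0.08  0.3   0.13  2.16 -0.06  0.68  1.66]
```

View pics/w4.png

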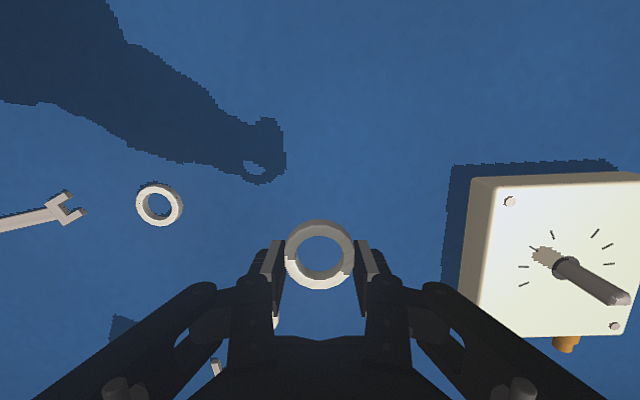

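```bash
python3 - <<'E'
from h import *
import pickle
im=cv2.imread("pics/w4.png"); crop(im,265,200,110,110,6,"w4r.png")
s=pickle.load(open("pics/w4.pkl","rb"))
C=cam("wrist",s)
for z in(120,118): print((onplane(C,[(285,254),(355,254),(320,221),(320,290)],z)-s["ee_pos"]).round(1).tolist())
E
```

```text
[[-3.0, -17.6, -0.5], [-3.0, 19.9, -0.5], [-21.9, 1.2, -0.5], [19.3, 1.2, -0.5]]
[[-2.0, -17.9, -2.5], [-2.0, 20.2, -2.5], [-21.2, 1.2, -2.5], [20.7, 1.2, -2.5]]
```

View pics/w4r.png

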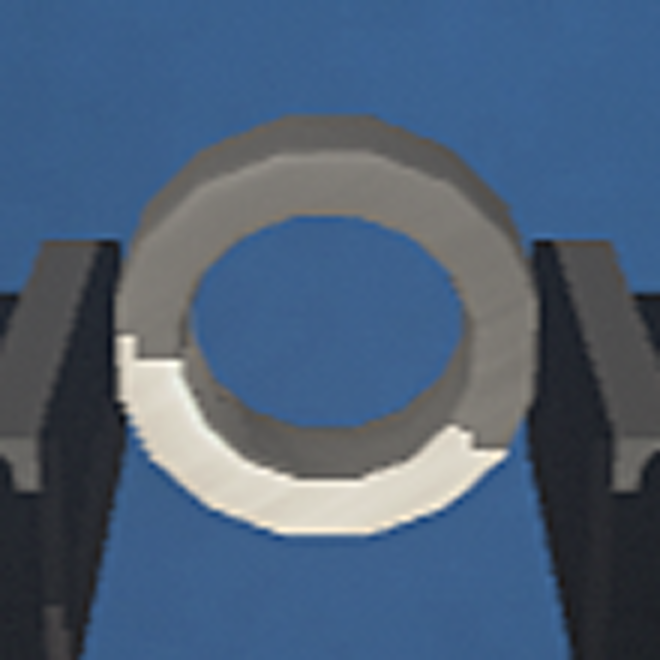

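Call:
move_arm --deltas '[{"xyz": [-0.0525,0.2115,0],"rotation": [0,0,0],"fingers": 160},{"xyz": [-0.0525,0.2115,0],"rotation": [0,0,0],"fingers": 160},{"xyz": [-0.0525,0.2115,0],"rotation": [0,0,0],"fingers": 160},{"xyz": [-0.0525,0.2115,0],"rotation": [0,0,0],"fingers": 160},{"xyz": [-0.0525,0.2115,0],"rotation": [0,0,0],"fingers": 160},{"xyz": [-0.0525,0.2115,0],"rotation": [0,0,0],"fingers": 160},{"xyz": [-0.0525,0.2115,0],"rotation": [0,0,0],"fingers": 160},{"xyz": [-0.0525,0.2115,0],"rotation": [0,0,0],"fingers": 160}]' --newtons 40

```text
t: 4.45
ee_pos: [510.7, 131.4, 118.3]
tool_rot: [-3.14, -0.002, 3.136]
wrist_force: [0.2, -0.1, 0.3]
grip_width: 37.7
```

```bash
python3 - <<'E'
from snap import *
im=snap("w5"); crop(im,240,180,160,120,5,"w5r.png")
E
```

```text
4.45 [510.7 131.4 118.3] [-3.140e+00 -2.000e-03  3.136e+00] F [ 0.2 -0.1  0.3] w 37.7 q [-0.42  0.39  0.07  2.02 -0.04  0.74  1.23]
```

View pics/w5r.png

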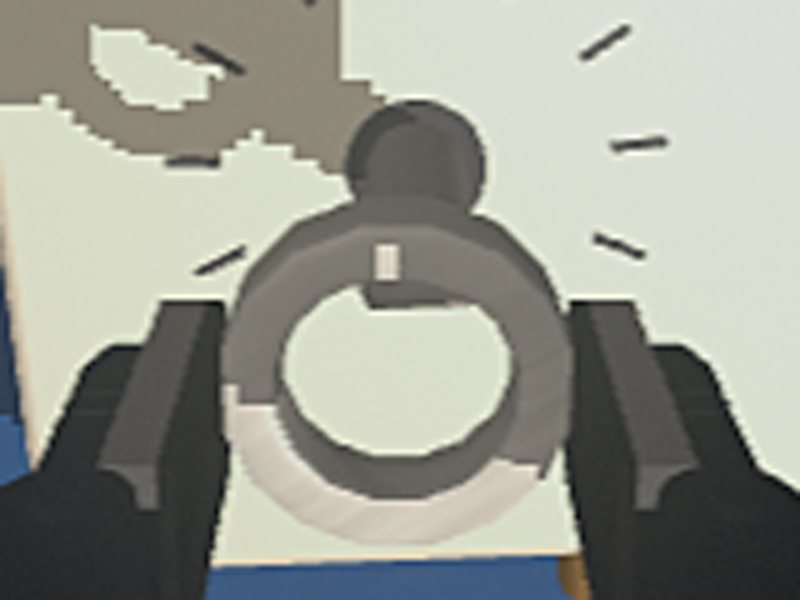

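```bash
python3 - <<'E'
from h import *
import pickle
s=pickle.load(open("pics/w5.pkl","rb"))
C=cam("wrist",s)
P=onplane(C,[(240+370/5,180+308/5),(240+470/5,180+302/5),(240+420/5,180+305/5)],84.5); print(P.round(1),(P-s["ee_pos"]).round(1))
P=onplane(C,[(240+416/5,180+168/5)],40); print(P.round(1),(P-s["ee_pos"]).round(1))
E
```

```text
[[515.9 128.7  84.5]
 [515.  141.8  84.5]
 [515.4 135.3  84.5]] [[  5.2  -2.8 -33.8]
 [  4.4  10.4 -33.8]
 [  4.8   3.8 -33.8]]
[[511.9 135.3  40. ]] [[  1.2   3.8 -78.3]]
```

Call:
move_arm --deltas '[{"xyz": [-0.001,0.003,0.01],"rotation": [0,0,0],"fingers": 160},{"xyz": [-0.001,0.003,0.025],"rotation": [0,0,0],"fingers": 160},{"xyz": [-0.001,0.003,0.04],"rotation": [0,0,0],"fingers": 160},{"xyz": [-0.001,0.003,0.055],"rotation": [0,0,0],"fingers": 160},{"xyz": [-0.001,0.003,0.065],"rotation": [0,0,0],"fingers": 160},{"xyz": [-0.001,0.003,0.066],"rotation": [0,0,0],"fingers": 160},{"xyz": [-0.001,0.003,0.066],"rotation": [0,0,0],"fingers": 160}]' --newtons 40

```text
t: 5.2
ee_pos: [512.4, 136.6, 52.8]
tool_rot: [-3.141, -0.0, 3.139]
wrist_force: [-0.5, 0.0, 0.0]
grip_width: 37.7
```

```bash
python3 - <<'E'
from snap import *
im=snap("w6"); crop(im,240,180,160,120,5,"w6r.png")
E
```

```text
5.2 [512.4 136.6  52.8] [-3.141 -0.     3.139] F [-0.5  0.   0. ] w 37.7 q [-0.42  0.5   0.05  2.04 -0.05  0.6   1.23]
```

View pics/w6r.png

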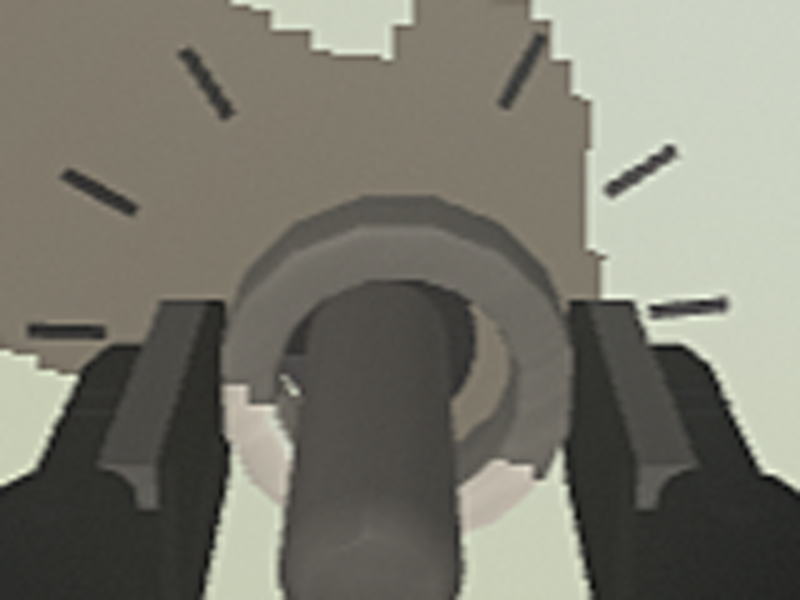

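Call:
move_arm --deltas '[{"xyz": [0,-0.0015,0.0015],"rotation": [0,0,0],"fingers": 160},{"xyz": [0,-0.0015,0.0015],"rotation": [0,0,0],"fingers": 100},{"xyz": [0,-0.0015,0.0015],"rotation": [0,0,0],"fingers": 70},{"xyz": [0,-0.0015,0.0015],"rotation": [0,0,0],"fingers": 70},{"xyz": [0,-0.0015,-0.02],"rotation": [0,0,0],"fingers": 70},{"xyz": [0,-0.0015,-0.05],"rotation": [0,0,0],"fingers": 70},{"xyz": [0.02,-0.0015,-0.09],"rotation": [0,0,0],"fingers": 70},{"xyz": [0.02,-0.0015,-0.09],"rotation": [0,0,0],"fingers": 70}]' --newtons 40

```text
t: 6.05
ee_pos: [493.5, 136.4, 147.3]
tool_rot: [3.139, 0.006, 3.139]
wrist_force: [0.9, -0.4, -0.1]
grip_width: 61.9
```

```bash
python3 - <<'E'
from snap import *
im=snap("w7"); crop(im,220,120,200,150,4,"w7r.png")
E
```

```text
6.05 [493.5 136.4 147.3] [3.139 0.006 3.139] F [ 0.9 -0.4 -0.1] w 61.9 q [-0.45  0.32  0.07  2.04 -0.03  0.78  1.21]
```

View pics/w7.png

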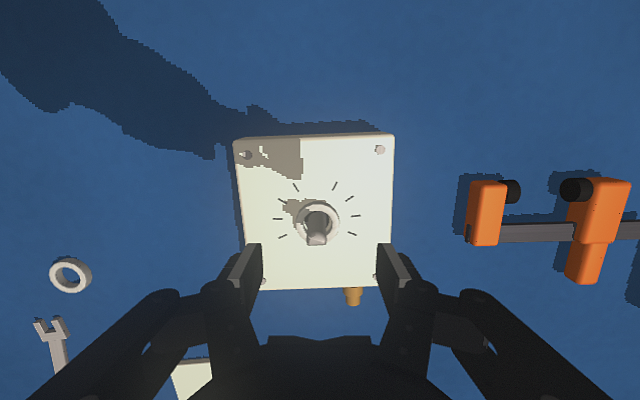

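Call:
move_arm --deltas '[{"xyz": [-0.04,-0.1,0],"rotation": [0,0,0],"fingers": 70},{"xyz": [-0.04,-0.1,0],"rotation": [0,0,0],"fingers": 70},{"xyz": [-0.096,-0.276,0.08],"rotation": [0,0,0],"fingers": 70},{"xyz": [-0.096,-0.276,0.08],"rotation": [0,0,0],"fingers": 70},{"xyz": [-0.096,-0.276,0.08],"rotation": [0,0,0],"fingers": 70},{"xyz": [-0.096,-0.276,0.08],"rotation": [0,0,0],"fingers": 70},{"xyz": [-0.096,-0.276,0.08],"rotation": [0,0,0],"fingers": 70},{"xyz": [-0.096,-0.276,0.08],"rotation": [0,0,0],"fingers": 70}]' --newtons 40

```text
t: 6.9
ee_pos: [586.6, -143.2, 60.9]
tool_rot: [-3.141, -0.003, 3.135]
wrist_force: [0.5, 0.8, -0.3]
grip_width: 61.9
```

```bash
python3 - <<'E'
from snap import *
im=snap("w8"); crop(im,240,160,160,120,5,"w8r.png")
E
```

```text
6.9 [ 586.6 -143.2   60.9] [-3.141e+00 -3.000e-03  3.135e+00] F [ 0.5  0.8 -0.3] w 61.9 q [ 0.05  0.58  0.12  1.87 -0.1   0.7   1.79]
```

View pics/w8.png

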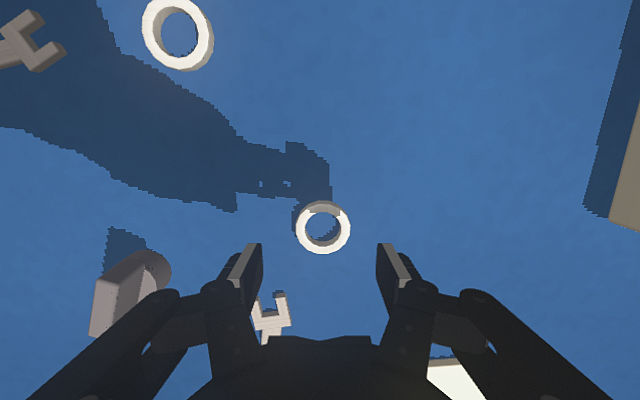

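View pics/w8r.png

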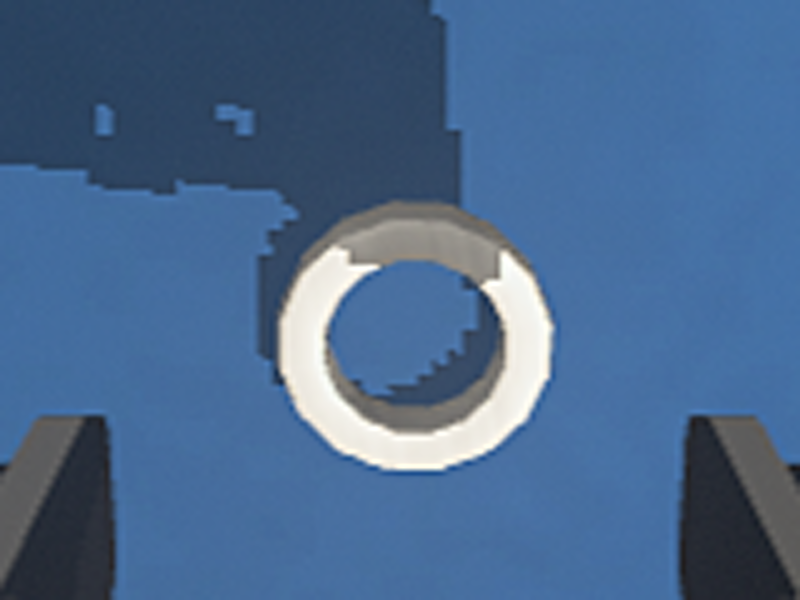

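```bash
python3 - <<'E'
from h import *
import pickle
s=pickle.load(open("pics/w8.pkl","rb"))
C=cam("wrist",s)
P=onplane(C,[(323.2,229),(323.2,204),(323.2,254),(275,320)],10); print(P.round(1),(P-s["ee_pos"]).round(1))
E
```

```text
[[ 589.8 -139.6   10. ]
 [ 571.1 -139.6   10. ]
 [ 609.6 -139.7   10. ]
 [ 667.3 -178.    10. ]] [[  3.2   3.6 -50.9]
 [-15.5   3.6 -50.9]
 [ 23.    3.5 -50.9]
 [ 80.8 -34.8 -50.9]]
```

Call:
move_arm --deltas '[{"xyz": [-0.003,0.0035,0.03],"rotation": [0,0,0],"fingers": 70},{"xyz": [-0.003,0.0035,0.0495],"rotation": [0,0,0],"fingers": 70},{"xyz": [-0.003,0.0035,0.0495],"rotation": [0,0,0],"fingers": 70},{"xyz": [-0.003,0.0035,0.0495],"rotation": [0,0,0],"fingers": 160},{"xyz": [-0.003,0.0035,0.0495],"rotation": [0,0,0],"fingers": 160},{"xyz": [-0.003,0.0035,0.0495],"rotation": [0,0,0],"fingers": 160},{"xyz": [-0.003,0.0035,0.0495],"rotation": [0,0,0],"fingers": 160},{"xyz": [-0.003,0.0035,0.0495],"rotation": [0,0,0],"fingers": 160}]' --newtons 40

```text
t: 7.75
ee_pos: [591.7, -136.4, 15.2]
tool_rot: [3.141, 0.002, 3.14]
wrist_force: [-1.8, 2.8, 7.0]
grip_width: 35.9
```

Call:
move_arm --deltas '[{"xyz": [0,0,-0.03],"rotation": [0,0,0],"fingers": 160},{"xyz": [0,0,-0.07],"rotation": [0,0,0],"fingers": 160},{"xyz": [0,0,-0.11],"rotation": [0,0,0],"fingers": 160},{"xyz": [0,0,-0.11],"rotation": [0,0,0],"fingers": 160},{"xyz": [0,0,-0.11],"rotation": [0,0,0],"fingers": 160}]' --newtons 40

```text
t: 8.25
ee_pos: [591.7, -137.5, 125.3]
tool_rot: [-3.141, 0.004, 3.139]
wrist_force: [0.1, -0.1, -0.6]
grip_width: 35.6
```

```bash
python3 - <<'E'
from snap import *
im=snap("w9"); crop(im,240,180,160,120,5,"w9r.png")
E
```

```text
8.25 [ 591.7 -137.5  125.3] [-3.141  0.004  3.139] F [ 0.1 -0.1 -0.6] w 35.6 q [ 0.02  0.49  0.13  1.83 -0.09  0.82  1.77]
```

View pics/w9r.png

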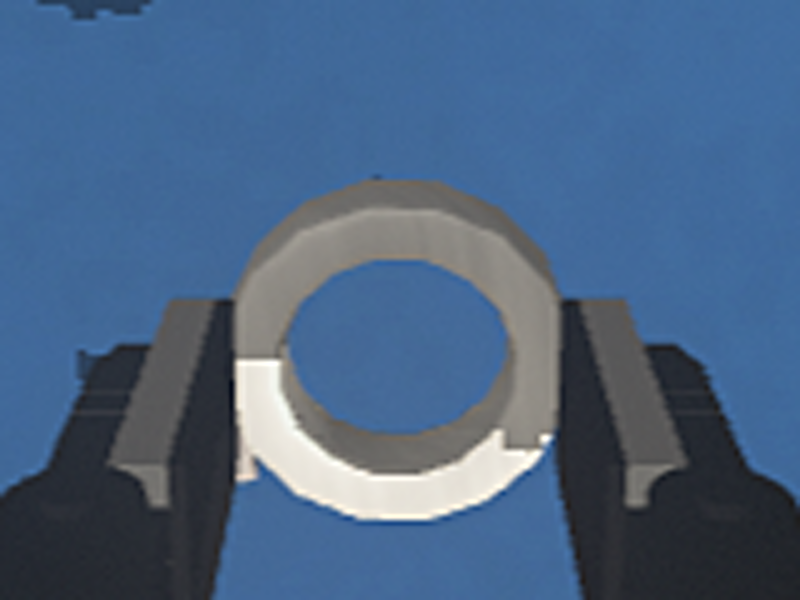

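View pics/w9.png

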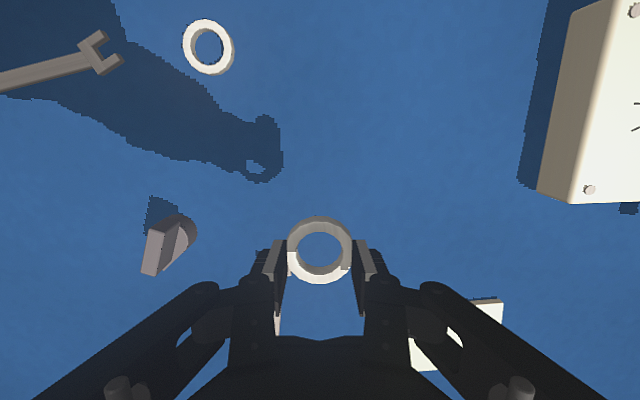

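```bash
python3 - <<'E'
from snap import *
im=robot.capture("scene")[:,:,::-1].copy(); cv2.imwrite("pics/sc9.png",im)
s=robot.sense(); uv=proj(cam("scene"),s["ee_pos"])[0]; print(uv)
x,y=int(uv[0])-50,int(uv[1])-50; print(x,y); crop(im,x,y,100,90,7,"sc9c.png")
im=cv2.imread("pics/w9.png")
E
```

```text
[267.72129359 176.9223557 ]
217 126
```

View pics/sc9c.png

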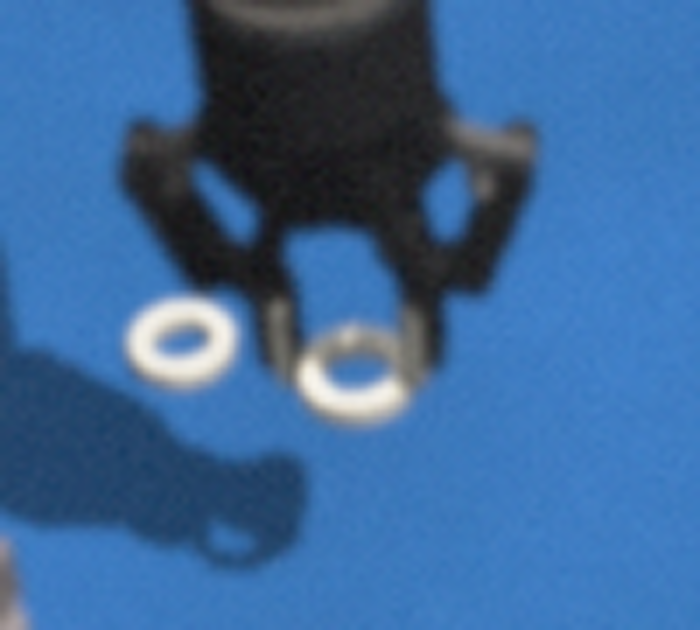

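```bash
python3 - <<'E'
from h import *
import pickle
s=pickle.load(open("pics/w9.pkl","rb"))
C=cam("wrist",s)
for z in (-3,-5,-8):
  P=onplane(C,[(319.5,252.6),(319.5,180+208/5),(319.5,180+520/5),(240+47,252),(240+112,252)],s["ee_pos"][2]+z); print((P-s["ee_pos"]).round(1).tolist())
print(s["ee_pos"])
E
```

```text
[[-2.6, 0.9, -3.0], [-20.6, 0.9, -3.0], [17.1, 0.9, -3.0], [-2.9, -16.8, -3.0], [-2.9, 18.6, -3.0]]
[[-1.5, 0.9, -5.0], [-19.9, 0.9, -5.0], [18.4, 0.9, -5.0], [-1.9, -17.1, -5.0], [-1.9, 18.9, -5.0]]
[[0.0, 0.9, -8.0], [-18.7, 0.9, -8.0], [20.4, 0.9, -8.0], [-0.4, -17.5, -8.0], [-0.3, 19.3, -8.0]]
[ 591.69199338 -137.49526496  125.29515167]
```

Call:
move_arm --deltas '[{"xyz": [0.079,0.272,0],"rotation": [0,0,0],"fingers": 160},{"xyz": [0.079,0.272,0],"rotation": [0,0,0],"fingers": 160},{"xyz": [0.079,0.272,0],"rotation": [0,0,0],"fingers": 160},{"xyz": [0.079,0.272,0],"rotation": [0,0,0],"fingers": 160},{"xyz": [0.079,0.272,0],"rotation": [0,0,0],"fingers": 160},{"xyz": [0.079,0.272,0],"rotation": [0,0,0],"fingers": 160},{"xyz": [0.079,0.272,0],"rotation": [0,0,0],"fingers": 160},{"xyz": [0.079,0.272,0],"rotation": [0,0,0],"fingers": 160}]' --newtons 40

```text
t: 9.15
ee_pos: [511.5, 135.2, 122.4]
tool_rot: [-3.141, -0.002, 3.141]
wrist_force: [-0.4, -1.0, -0.5]
grip_width: 36.1
```

Call:
move_arm --deltas '[{"xyz": [0,0,0],"rotation": [0,0,0],"fingers": 160},{"xyz": [0,0,0],"rotation": [0,0,0],"fingers": 160}]' --newtons 40

```text
t: 9.35
ee_pos: [512.6, 133.0, 123.1]
tool_rot: [-3.141, -0.001, 3.136]
wrist_force: [0.1, -0.6, -1.0]
grip_width: 35.4
```

```bash
python3 - <<'E'
from snap import *
im=snap("w10"); crop(im,240,180,160,120,5,"w10r.png")
E
```

```text
9.35 [512.6 133.  123.1] [-3.141e+00 -1.000e-03  3.136e+00] F [ 0.1 -0.6 -1. ] w 35.4 q [-0.44  0.39  0.08  2.01 -0.04  0.75  1.24]
```

View pics/w10r.png

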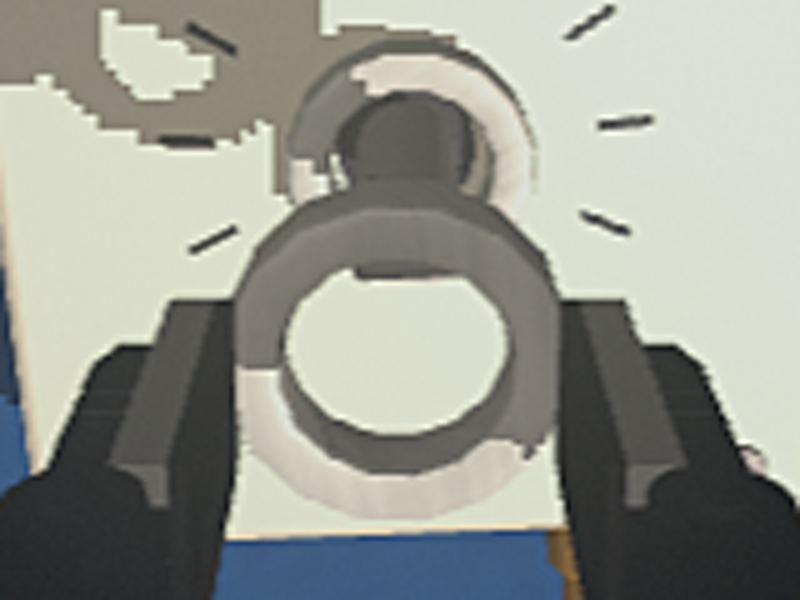

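```bash
python3 - <<'E'
from h import *
import pickle
s=pickle.load(open("pics/w10.pkl","rb"))
C=cam("wrist",s)
P=onplane(C,[(322,235.4)],84.5); print((P-s["ee_pos"]).round(1).tolist(),P)
P=onplane(C,[(322.6,180+150/5)],50); print((P-s["ee_pos"]).round(1).tolist(),P)
E
```

```text
[[2.9, 2.6, -38.6]] [[515.56071749 135.58128533  84.5       ]]
[[-3.5, 3.4, -73.1]] [[509.12559567 136.36060304  50.        ]]
```

Call:
move_arm --deltas '[{"xyz": [0,0.0015,0.015],"rotation": [0,0,0],"fingers": 160},{"xyz": [0,0.0015,0.03],"rotation": [0,0,0],"fingers": 160},{"xyz": [0,0.0015,0.045],"rotation": [0,0,0],"fingers": 160},{"xyz": [0,0.0015,0.052],"rotation": [0,0,0],"fingers": 160},{"xyz": [0,0.0015,0.054],"rotation": [0,0,0],"fingers": 160},{"xyz": [0,0.0015,0.054],"rotation": [0,0,0],"fingers": 160}]' --newtons 40

```text
t: 10.0
ee_pos: [512.6, 136.0, 69.6]
tool_rot: [-3.142, 0.0, 3.138]
wrist_force: [0.4, -0.4, -1.5]
grip_width: 35.6
```

```bash
python3 - <<'E'
from snap import *
im=snap("w11"); crop(im,240,180,160,120,5,"w11r.png")
im=robot.capture("scene")[:,:,::-1].copy(); cv2.imwrite("pics/sc11.png",im); crop(im,335,130,90,90,7,"sc11c.png")
E
```

```text
10.0 [512.6 136.   69.6] [-3.142  0.     3.138] F [ 0.4 -0.4 -1.5] w 35.6 q [-0.43  0.47  0.07  2.04 -0.05  0.63  1.24]
```

View pics/w11r.png

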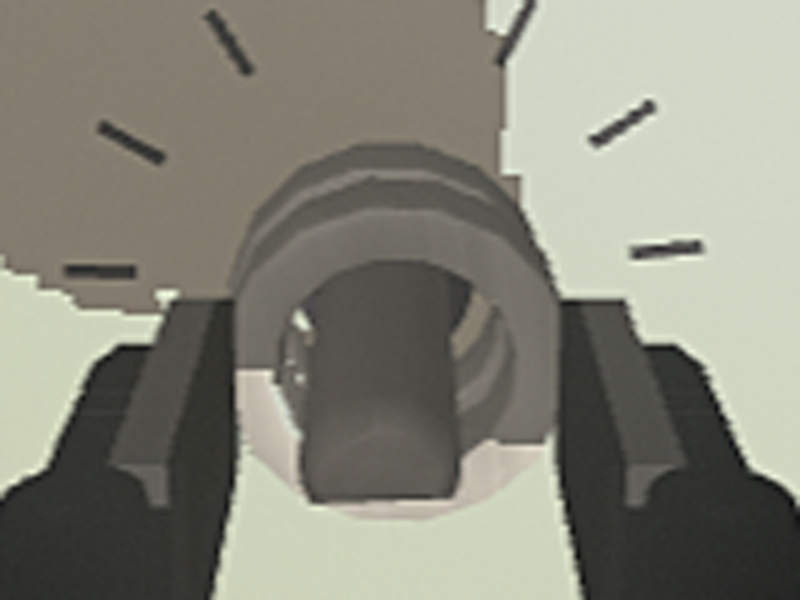

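View pics/sc11c.png

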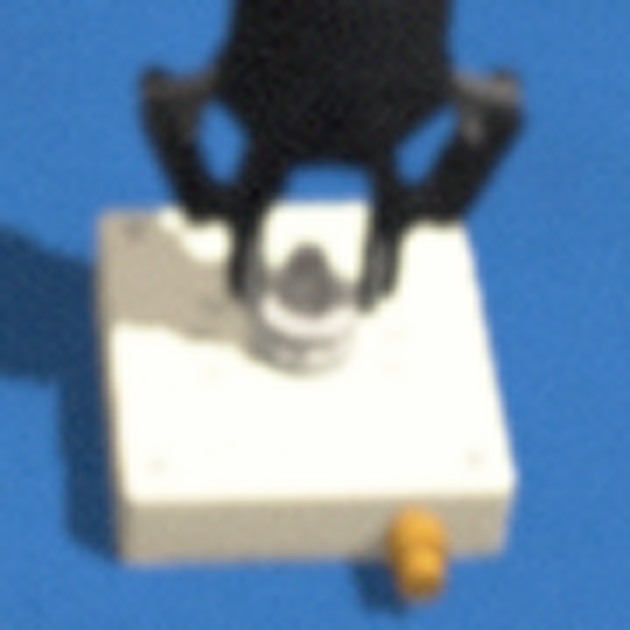

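Call:
move_arm --deltas '[{"xyz": [0,0,0.003],"rotation": [0,0,0],"fingers": 160},{"xyz": [0,0,0.003],"rotation": [0,0,0],"fingers": 160}]' --newtons 40

```text
t: 10.3
ee_pos: [512.4, 136.4, 66.5]
tool_rot: [3.141, 0.0, 3.139]
wrist_force: [0.2, 0.1, 0.1]
grip_width: 35.8
```

Call:
move_arm --deltas '[{"xyz": [0,0,0.001],"rotation": [0,0,0],"fingers": 160},{"xyz": [0,0,0.002],"rotation": [0,0,0],"fingers": 160},{"xyz": [0,0,0.002],"rotation": [0,0,0],"fingers": 160}]' --newtons 40

```text
t: 10.6
ee_pos: [512.6, 136.5, 65.2]
tool_rot: [3.141, 0.0, 3.139]
wrist_force: [-2.1, -1.2, 9.3]
grip_width: 36.0
```

Call:
move_arm --deltas '[{"xyz": [0,-0.0005,0],"rotation": [0,0,0],"fingers": 130},{"xyz": [0,-0.0005,0],"rotation": [0,0,0],"fingers": 70},{"xyz": [0,-0.0005,0],"rotation": [0,0,0],"fingers": 70},{"xyz": [0,-0.0005,0],"rotation": [0,0,0],"fingers": 70},{"xyz": [0,-0.0005,-0.02],"rotation": [0,0,0],"fingers": 70},{"xyz": [0,-0.0005,-0.05],"rotation": [0,0,0],"fingers": 70},{"xyz": [0.02,-0.0005,-0.08],"rotation": [0,0,0],"fingers": 70},{"xyz": [0.02,-0.0005,-0.08],"rotation": [0,0,0],"fingers": 70}]' --newtons 40

```text
t: 11.4
ee_pos: [492.7, 136.6, 147.6]
tool_rot: [3.139, 0.004, 3.14]
wrist_force: [1.0, 0.1, -0.6]
grip_width: 62.0
```

```bash
python3 - <<'E'
from snap import *
im=snap("w12"); crop(im,240,160,160,120,5,"w12r.png")
E
```

```text
11.4 [492.7 136.6 147.6] [3.139 0.004 3.14 ] F [ 1.   0.1 -0.6] w 62.0 q [-0.46  0.32  0.08  2.04 -0.04  0.78  1.21]
```

View pics/w12r.png

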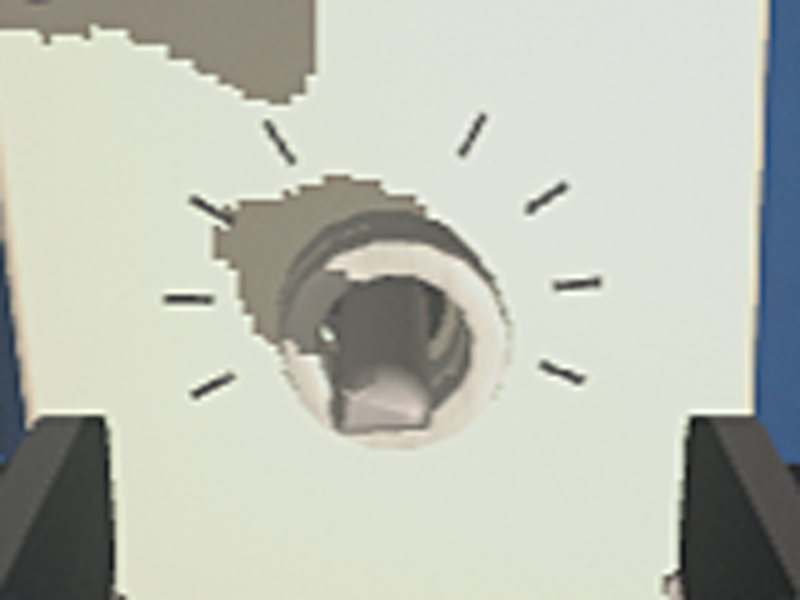

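Call:
move_arm --deltas '[{"xyz": [-0.147,-0.412,0],"rotation": [0,0,0],"fingers": 70},{"xyz": [-0.147,-0.412,0],"rotation": [0,0,0],"fingers": 70},{"xyz": [-0.147,-0.412,0],"rotation": [0,0,0],"fingers": 70},{"xyz": [-0.147,-0.412,0],"rotation": [0,0,0],"fingers": 70},{"xyz": [-0.147,-0.412,0],"rotation": [0,0,0],"fingers": 70},{"xyz": [-0.147,-0.412,0],"rotation": [0,0,0],"fingers": 70},{"xyz": [-0.147,-0.412,0],"rotation": [0,0,0],"fingers": 70},{"xyz": [-0.147,-0.412,0],"rotation": [0,0,0],"fingers": 70}]'

```text
t: 12.25
ee_pos: [626.0, -243.1, 142.8]
tool_rot: [3.141, -0.002, 3.139]
wrist_force: [1.6, 0.1, -0.0]
grip_width: 62.4
```

Call:
move_arm --deltas '[{"xyz": [0,-0.04,0.0],"rotation": [0,0,0],"fingers": 70},{"xyz": [0,-0.04,0.0],"rotation": [0,0,0],"fingers": 70},{"xyz": [0,-0.04,0.0],"rotation": [0,0,0],"fingers": 70}]'

```text
t: 12.55
ee_pos: [624.8, -282.6, 142.7]
tool_rot: [3.141, -0.002, 3.136]
wrist_force: [0.6, 0.6, 0.1]
grip_width: 61.7
```

```bash
python3 - <<'E'
from snap import *
im=snap("w13"); crop(im,240,130,160,120,5,"w13r.png")
E
```

```text
12.55 [ 624.8 -282.6  142.7] [ 3.141e+00 -2.000e-03  3.136e+00] F [0.6 0.6 0.1] w 61.7 q [ 0.21  0.59  0.18  1.62 -0.12  0.94  2.  ]
```

View pics/w13.png

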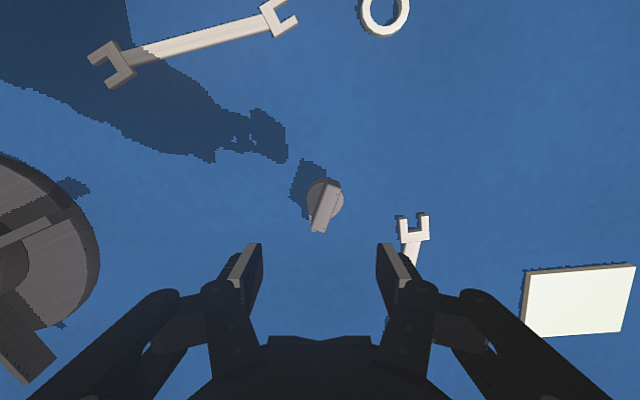

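View pics/w13r.png

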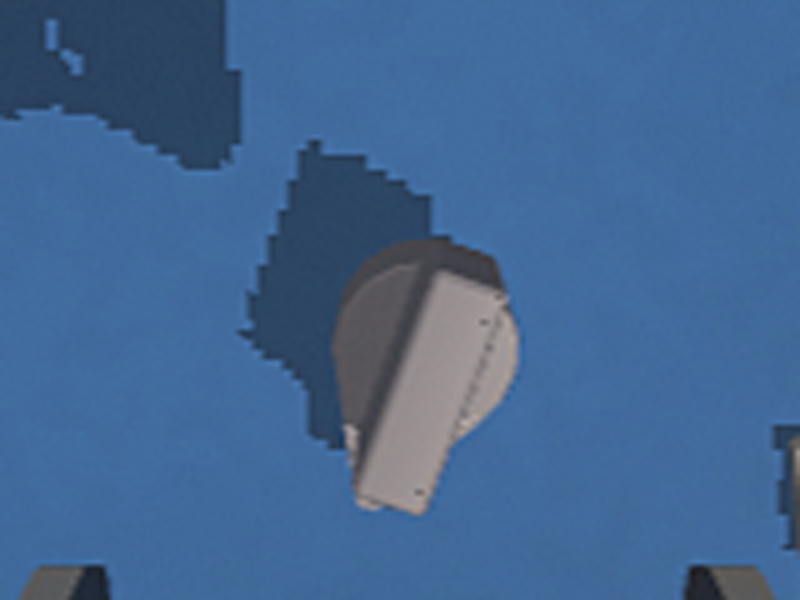

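```bash
python3 - <<'E'
from h import *
import pickle
s=pickle.load(open("pics/w13.pkl","rb"))
C=cam("wrist",s)
uv=np.array([(437,270),(508,298),(425,515),(357,497)])/5+[240,130]
P=onplane(C,uv,50);print(P.round(1))
m=P.mean(0); a=P[2]-P[1]; b=P[3]-P[0]; w=P[1]-P[0]
print("centre",m,"yaw",np.arctan2(a[1],a[0]),np.arctan2(b[1],b[0]),"len",np.linalg.norm(a),np.linalg.norm(b),np.linalg.norm(w),"w-yaw",np.arctan2(w[1],w[0])-np.pi/2)
E
```

```text
[[ 604.8 -274.9   50. ]
 [ 609.7 -263.    50. ]
 [ 649.  -276.9   50. ]
 [ 645.6 -288.8   50. ]]
centre [ 627.27933028 -275.89274372   50.        ] yaw -0.3389711994697983 -0.32776362747349075 len 41.71078540382295 43.039484730188136 12.901946675545583 w-yaw -0.3871861543856907
```

Call:
move_arm --deltas '[{"xyz": [-0.0025,0.0065,0.05],"rotation": [0,0,8],"fingers": 130},{"xyz": [-0.0025,0.0065,0.05],"rotation": [0,0,16],"fingers": 130},{"xyz": [-0.0025,0.0065,0.05],"rotation": [0,0,19.5],"fingers": 130},{"xyz": [-0.0025,0.0065,0.05],"rotation": [0,0,19.5],"fingers": 130},{"xyz": [-0.0025,0.0065,0.05],"rotation": [0,0,19.5],"fingers": 130}]'

```text
t: 13.1
ee_pos: [628.7, -272.9, 94.3]
tool_rot: [3.141, -0.0, 2.803]
wrist_force: [0.6, 0.4, -0.0]
grip_width: 41.9
```

```bash
python3 - <<'E'
from snap import *
im=snap("w14"); crop(im,240,180,160,120,5,"w14r.png")
E
```

```text
13.1 [ 628.7 -272.9   94.3] [ 3.141 -0.     2.803] F [ 0.6  0.4 -0. ] w 41.9 q [ 0.15  0.65  0.25  1.65 -0.2   0.86  1.71]
```

View pics/w14r.png

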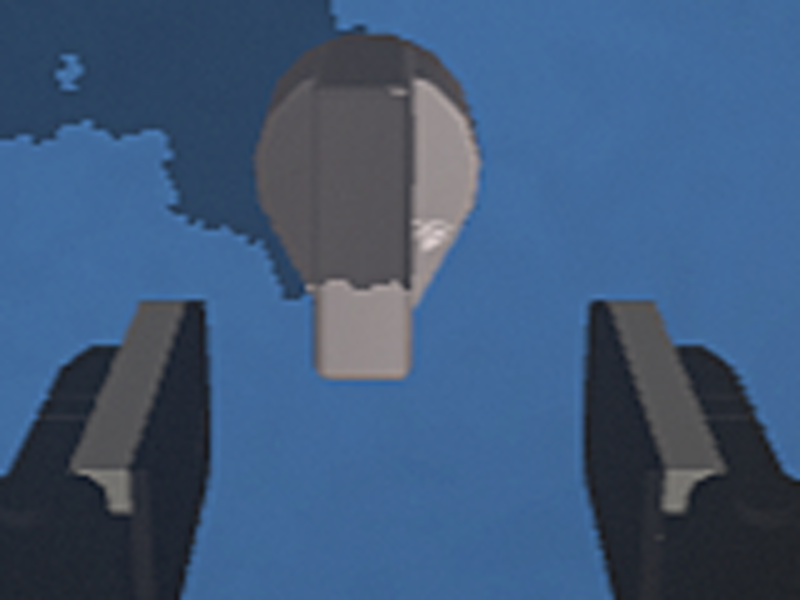

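```bash
python3 - <<'E'
from h import *
import pickle
s=pickle.load(open("pics/w14.pkl","rb"))
C=cam("wrist",s)
uv=np.array([(316,85),(412,85),(411,378),(316,378)])/5+[240,180]
Rt=Ro.from_euler("xyz",s["tool_rot"]).as_matrix()
for z in (50,45):
    P=onplane(C,uv,z);Q=(P-s["ee_pos"])@Rt; print(P.mean(0).round(1),Q.round(1).tolist(),Q.mean(0).round(2))
E
```

```text
[ 626.8 -276.    50. ] [[22.5, -9.8, 44.3], [22.5, 3.0, 44.3], [-20.9, 3.0, 44.3], [-20.9, -10.5, 44.3]] [ 0.81 -3.6  44.3 ]
[ 628.7 -276.8   45. ] [[21.0, -10.1, 49.3], [21.1, 3.0, 49.3], [-23.5, 3.1, 49.3], [-23.5, -10.8, 49.3]] [-1.22 -3.72 49.3 ]
```

Call:
move_arm --deltas '[{"xyz": [0,-0.004,0.02],"rotation": [0,0,0],"fingers": 130},{"xyz": [0,-0.004,0.045],"rotation": [0,0,0],"fingers": 130},{"xyz": [0,-0.004,0.06],"rotation": [0,0,0],"fingers": 130},{"xyz": [0,-0.004,0.06],"rotation": [0,0,0],"fingers": 130},{"xyz": [0,-0.004,0.06],"rotation": [0,0,0],"fingers": 130}]' --newtons 40

```text
t: 13.65
ee_pos: [627.2, -278.3, 34.8]
tool_rot: [3.141, 0.0, 2.799]
wrist_force: [0.4, 0.1, 0.4]
grip_width: 41.6
```

Call:
move_arm --deltas '[{"xyz": [0,0,0],"rotation": [0,0,0],"fingers": 180},{"xyz": [0,0,0],"rotation": [0,0,0],"fingers": 200},{"xyz": [0,0,0],"rotation": [0,0,0],"fingers": 230},{"xyz": [0,0,0],"rotation": [0,0,0],"fingers": 245},{"xyz": [0,0,0],"rotation": [0,0,0],"fingers": 255},{"xyz": [0,0,0],"rotation": [0,0,0],"fingers": 255}]' --newtons 80

```text
t: 14.25
ee_pos: [627.8, -278.6, 35.7]
tool_rot: [3.141, 0.002, 2.799]
wrist_force: [-1.4, 1.5, 7.0]
grip_width: 12.4
```

```bash
python3 - <<'E'
from snap import *
im=snap("w15"); crop(im,240,180,160,120,5,"w15r.png")
E
```

```text
14.25 [ 627.8 -278.6   35.7] [3.141e+00 2.000e-03 2.799e+00] F [-1.4  1.5  7. ] w 12.4 q [ 0.17  0.73  0.23  1.67 -0.22  0.76  1.73]
```

View pics/w15r.png

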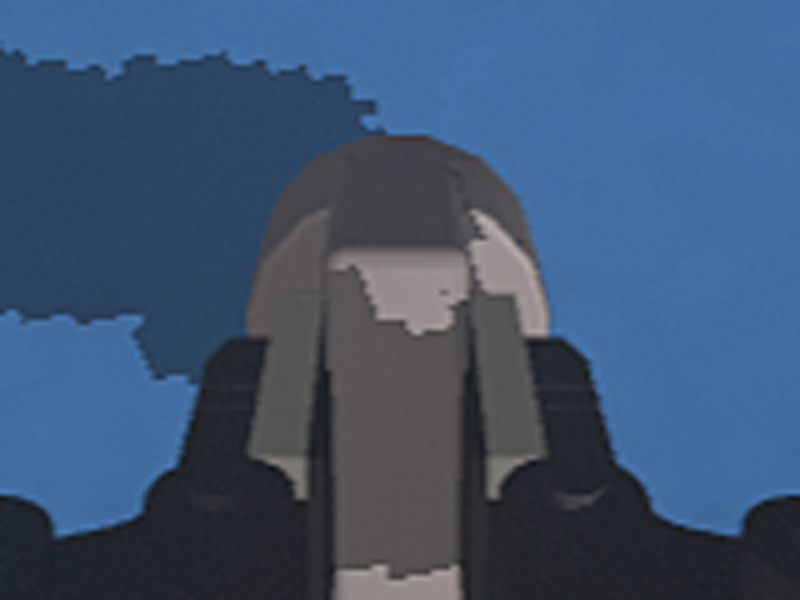

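Call:
move_arm --deltas '[{"xyz": [0,0,-0.02],"rotation": [0,0,0],"fingers": 255},{"xyz": [0,0,-0.06],"rotation": [0,0,0],"fingers": 255},{"xyz": [0,0,-0.1],"rotation": [0,0,0],"fingers": 255},{"xyz": [0,0,-0.115],"rotation": [0,0,0],"fingers": 255},{"xyz": [0,0,-0.115],"rotation": [0,0,0],"fingers": 255}]' --newtons 80

```text
t: 14.8
ee_pos: [628.4, -279.1, 152.2]
tool_rot: [3.141, 0.005, 2.799]
wrist_force: [0.3, -0.7, -2.0]
grip_width: 12.2
```

```bash
python3 - <<'E'
from snap import *
im=snap("w16"); crop(im,240,180,160,120,5,"w16r.png")
s=pickle.load(open("pics/w16.pkl","rb"))
C=cam("wrist",s)
Rt=Ro.from_euler("xyz",s["tool_rot"]).as_matrix()
for z in (14.3,12,16): print(((onplane(C,[(319.5,229.6)],s["ee_pos"][2]+z)-s["ee_pos"])@Rt).round(1))
im=robot.capture("scene")[:,:,::-1].copy(); cv2.imwrite("pics/sc16.png",im)
uv=proj(cam("scene"),s["ee_pos"])[0]; print(uv); crop(im,int(uv[0])-45,int(uv[1])-45,90,90,7,"sc16c.png")
E
```

```text
14.8 [ 628.4 -279.1  152.2] [3.141 0.005 2.799] F [ 0.3 -0.7 -2. ] w 12.2 q [ 0.14  0.59  0.27  1.62 -0.19  0.96  1.7 ]
[[ 23.5   1.  -14.4]]
[[ 22.6   1.  -12.1]]
[[ 24.2   1.  -16.1]]
[202.71495296 179.35654491]
```

View pics/w16r.png

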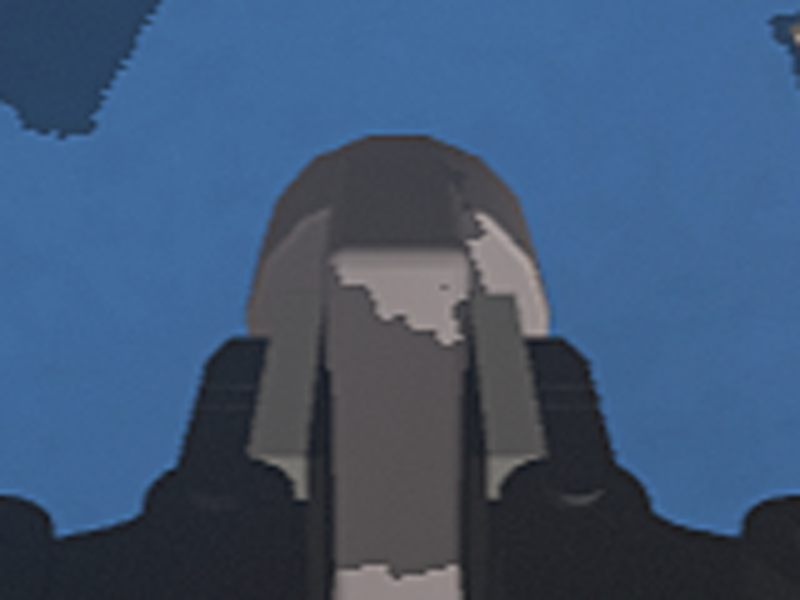

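View pics/sc16c.png

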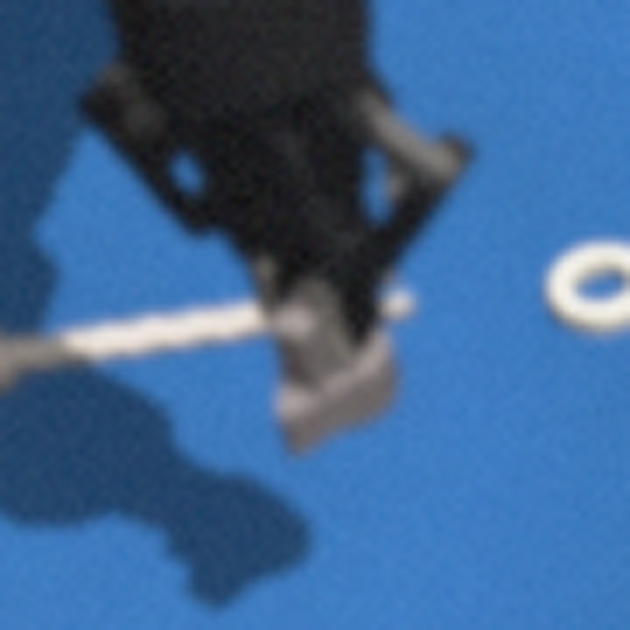

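```bash
python3 - <<'E'
from h import *
import pickle
for n,uv in (("w12",(240+383/5,160+430/5)),("w11",(240+383/5,180+499/5)),("w6",None)):
    if uv is None: continue
    s=pickle.load(open(f"pics/{n}.pkl","rb")); C=cam("wrist",s)
    print(n,onplane(C,[uv],84.5))
s=pickle.load(open("pics/w12.pkl","rb")); C=cam("wrist",s)
P=onplane(C,np.array([(340,432),(427,428)])/5+[240,160],84.5); print(P)
E
```

```text
w12 [[515.52955025 135.57761546  84.5       ]]
w11 [[515.38096794 135.58658348  84.5       ]]
[[515.85939769 128.88407824  84.5       ]
 [515.19969992 142.4212028   84.5       ]]
```

Call:
move_arm --deltas '[{"xyz": [0.248,0.351,0],"rotation": [0,0,-22.5],"fingers": 255},{"xyz": [0.248,0.351,0],"rotation": [0,0,-22.5],"fingers": 255},{"xyz": [0.248,0.351,0],"rotation": [0,0,-22.5],"fingers": 255},{"xyz": [0.248,0.351,0],"rotation": [0,0,-22.5],"fingers": 255},{"xyz": [0.248,0.351,0],"rotation": [0,0,-22.5],"fingers": 255},{"xyz": [0.248,0.351,0],"rotation": [0,0,-22.5],"fingers": 255},{"xyz": [0.248,0.351,0],"rotation": [0,0,-22.5],"fingers": 255},{"xyz": [0.248,0.351,0],"rotation": [0,0,-22.5],"fingers": 255}]' --newtons 80

```text
t: 15.7
ee_pos: [517.0, 108.4, 147.4]
tool_rot: [-3.141, -0.004, -3.091]
wrist_force: [0.8, 0.4, 0.2]
grip_width: 12.2
```

Call:
move_arm --deltas '[{"xyz": [0.0035,0.026,0],"rotation": [0,0,0],"fingers": 255},{"xyz": [0.0035,0.026,0],"rotation": [0,0,0],"fingers": 255},{"xyz": [0.0035,0.026,0],"rotation": [0,0,0],"fingers": 255},{"xyz": [0.0035,0.026,0],"rotation": [0,0,0],"fingers": 255}]' --newtons 80

```text
t: 16.1
ee_pos: [514.2, 130.8, 148.3]
tool_rot: [-3.14, -0.002, -3.094]
wrist_force: [-0.3, 0.1, -0.1]
grip_width: 12.3
```

```bash
python3 - <<'E'
from snap import *
im=snap("w17"); crop(im,240,160,160,120,5,"w17r.png")
for n in ("scene","top"):
    im=robot.capture(n)[:,:,::-1].copy(); cv2.imwrite(f"pics/{n}17.png",im)
    if n=="scene": crop(im,325,120,100,100,7,"sc17c.png")
    else: crop(im,220,170,100,100,7,"top17c.png")
    s=robot.sense(); print(s["ee_pos"])
E
```

```text
16.1 [514.2 130.8 148.3] [-3.140e+00 -2.000e-03 -3.094e+00] F [-0.3  0.1 -0.1] w 12.3 q [-0.45  0.35  0.1   1.99 -0.04  0.8   1.29]
[514.64159431 130.77381116 148.86014894]
[514.71553435 131.02782742 149.07485822]
```

View pics/w17r.png

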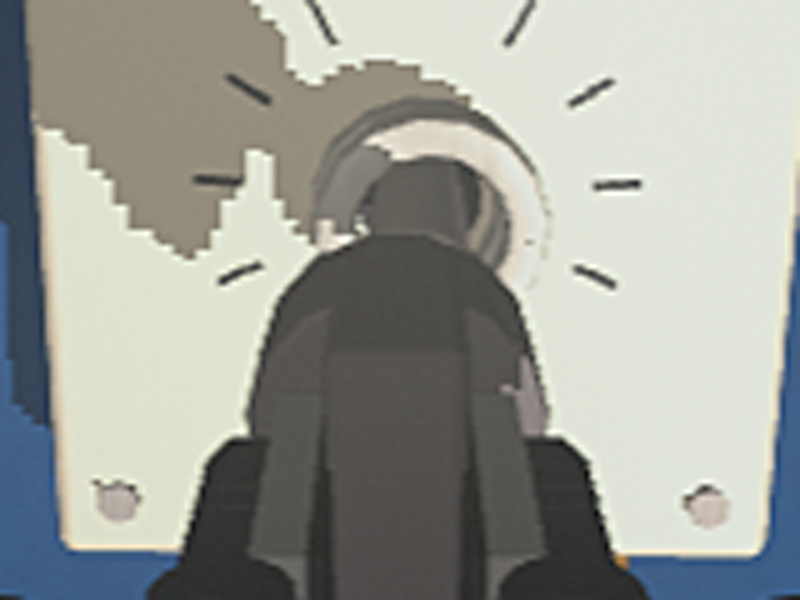

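View pics/sc17c.png

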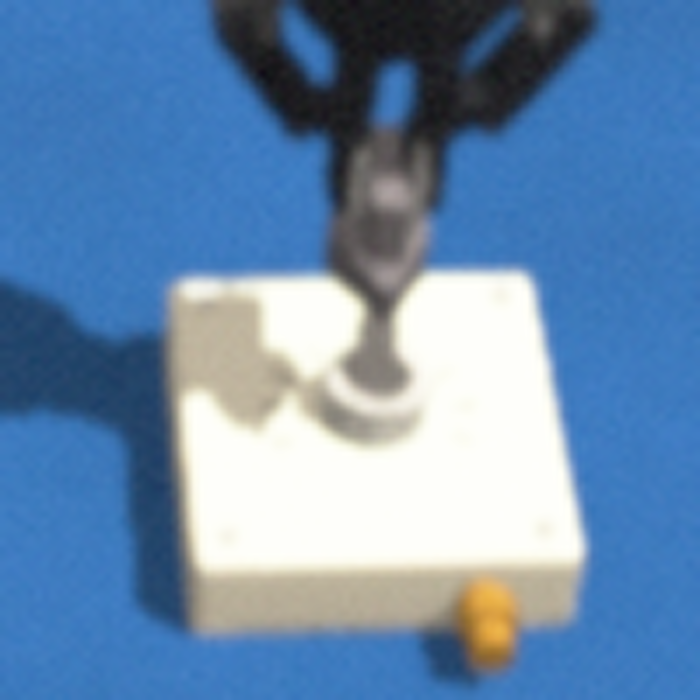

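Call:
move_arm --deltas '[{"xyz": [0.0018,0.0038,0.01],"rotation": [0,0,0],"fingers": 255},{"xyz": [0.0018,0.0038,0.018],"rotation": [0,0,0],"fingers": 255},{"xyz": [0.0018,0.0038,0.02],"rotation": [0,0,0],"fingers": 255},{"xyz": [0.0018,0.0038,0.02],"rotation": [0,0,0],"fingers": 255},{"xyz": [0.0018,0.0038,0.02],"rotation": [0,0,0],"fingers": 255}]' --newtons 80

```text
t: 16.75
ee_pos: [512.7, 136.3, 129.4]
tool_rot: [-3.142, -0.0, -3.092]
wrist_force: [0.7, 0.6, -0.9]
grip_width: 12.5
```

```bash
python3 - <<'E'
from snap import *
im=snap("w18"); crop(im,240,160,160,120,5,"w18r.png")
for n in ("scene","top"):
    im=robot.capture(n)[:,:,::-1].copy(); cv2.imwrite(f"pics/{n}18.png",im)
    if n=="scene": crop(im,340,130,80,80,9,"sc18c.png")
    s=robot.sense(); print(s["ee_pos"],s["tool_rot"])
E
```

```text
16.75 [512.7 136.3 129.4] [-3.142 -0.    -3.092] F [ 0.7  0.6 -0.9] w 12.5 q [-0.45  0.38  0.09  2.01 -0.05  0.76  1.29]
[512.85495499 136.41026916 129.71961099] [ 3.14142323e+00  5.31808025e-04 -3.09175432e+00]
[512.84448339 136.4027054  129.73369844] [ 3.14142924e+00  5.38485361e-04 -3.09169416e+00]
```

View pics/w18r.png

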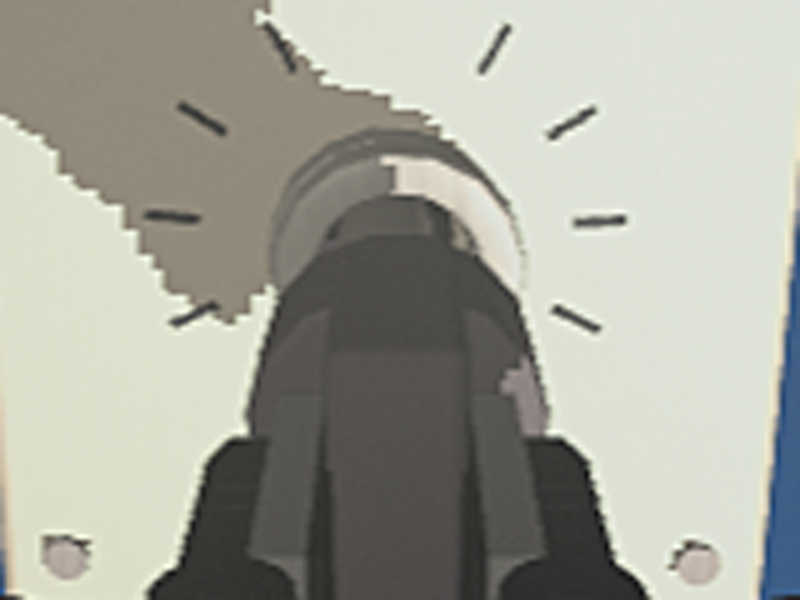

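View pics/sc18c.png

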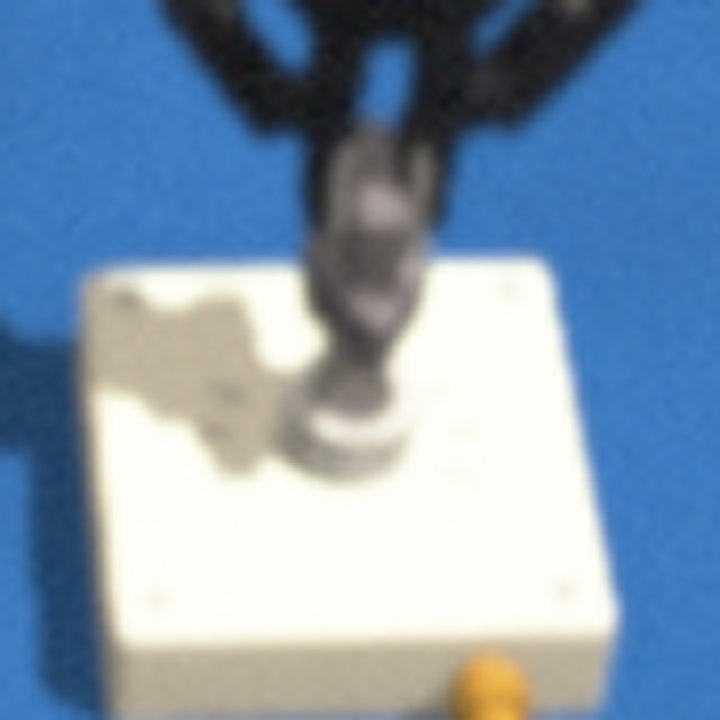

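Call:
move_arm --deltas '[{"xyz": [0.0005,-0.0019,0.0],"rotation": [0,0,0],"fingers": 255},{"xyz": [0.0005,-0.0019,0.002],"rotation": [0,0,0],"fingers": 255},{"xyz": [0.0005,-0.0019,0.004],"rotation": [0,0,0],"fingers": 255},{"xyz": [0.0005,-0.0019,0.004],"rotation": [0,0,0],"fingers": 255},{"xyz": [0.0005,-0.0019,0.004],"rotation": [0,0,0],"fingers": 255}]' --newtons 80

```text
t: 17.4
ee_pos: [512.1, 134.4, 125.4]
tool_rot: [-3.142, -0.0, -3.092]
wrist_force: [-0.0, 0.4, -0.1]
grip_width: 12.5
```

Call:
move_arm --deltas '[{"xyz": [0,0,0.002],"rotation": [0,0,0],"fingers": 255},{"xyz": [0,0,0.004],"rotation": [0,0,0],"fingers": 255},{"xyz": [0,0,0.006],"rotation": [0,0,0],"fingers": 255},{"xyz": [0,0,0.006],"rotation": [0,0,0],"fingers": 255}]' --newtons 80

```text
t: 17.8
ee_pos: [512.0, 134.4, 119.1]
tool_rot: [-3.141, -0.001, -3.092]
wrist_force: [-1.2, -0.5, -1.2]
grip_width: 12.2
```

Call:
move_arm --deltas '[{"xyz": [0,0,0.002],"rotation": [0,0,0],"fingers": 255},{"xyz": [0,0,0.004],"rotation": [0,0,0],"fingers": 255},{"xyz": [0,0,0.005],"rotation": [0,0,0],"fingers": 255},{"xyz": [0,0,0.005],"rotation": [0,0,0],"fingers": 255}]' --newtons 80

```text
t: 18.2
ee_pos: [512.1, 134.4, 114.3]
tool_rot: [-3.141, -0.0, -3.092]
wrist_force: [0.4, 0.1, -0.6]
grip_width: 12.7
```

Call:
move_arm --deltas '[{"xyz": [0,0,0.002],"rotation": [0,0,0],"fingers": 255},{"xyz": [0,0,0.004],"rotation": [0,0,0],"fingers": 255},{"xyz": [0,0,0.006],"rotation": [0,0,0],"fingers": 255},{"xyz": [0,0,0.007],"rotation": [0,0,0],"fingers": 255},{"xyz": [0,0,0.007],"rotation": [0,0,0],"fingers": 255}]' --newtons 80

```text
t: 18.7
ee_pos: [512.1, 134.4, 107.3]
tool_rot: [-3.141, -0.0, -3.092]
wrist_force: [0.2, -0.0, -1.3]
grip_width: 12.4
```

Call:
move_arm --deltas '[{"xyz": [0,0,0.002],"rotation": [0,0,0],"fingers": 255},{"xyz": [0,0,0.003],"rotation": [0,0,0],"fingers": 255},{"xyz": [0,0,0.003],"rotation": [0,0,0],"fingers": 255}]' --newtons 80

```text
t: 19.0
ee_pos: [512.4, 134.5, 104.6]
tool_rot: [3.141, 0.0, -3.092]
wrist_force: [-0.3, -0.8, 1.8]
grip_width: 12.5
```

Call:
move_arm --deltas '[{"xyz": [0,0,0.002],"rotation": [0,0,0],"fingers": 255},{"xyz": [0,0,0.004],"rotation": [0,0,0],"fingers": 255},{"xyz": [0,0,0.004],"rotation": [0,0,0],"fingers": 255}]' --newtons 80

```text
t: 19.3
ee_pos: [512.4, 134.5, 100.5]
tool_rot: [3.141, 0.0, -3.092]
wrist_force: [-1.5, 0.2, 4.5]
grip_width: 12.1
```

Call:
move_arm --deltas '[{"xyz": [0,0,0.002],"rotation": [0,0,0],"fingers": 255},{"xyz": [0,0,0.003],"rotation": [0,0,0],"fingers": 255},{"xyz": [0,0,0.003],"rotation": [0,0,0],"fingers": 255}]' --newtons 80

```text
t: 19.6
ee_pos: [512.4, 134.5, 97.7]
tool_rot: [3.141, 0.0, -3.092]
wrist_force: [-0.7, -0.8, 7.1]
grip_width: 12.3
```

Call:
move_arm --deltas '[{"xyz": [0,0,0.001],"rotation": [0,0,0],"fingers": 255},{"xyz": [0,0,0.001],"rotation": [0,0,0],"fingers": 255}]' --newtons 80

```text
t: 19.8
ee_pos: [512.4, 134.5, 97.0]
tool_rot: [3.141, 0.0, -3.092]
wrist_force: [-1.5, 0.0, 7.6]
grip_width: 12.6
```

Call:
move_arm --deltas '[{"xyz": [0,0,0.001],"rotation": [0,0,0],"fingers": 255},{"xyz": [0,0,0.001],"rotation": [0,0,0],"fingers": 255}]' --newtons 80

```text
t: 20.0
ee_pos: [512.6, 134.6, 96.8]
tool_rot: [3.141, 0.001, -3.092]
wrist_force: [-3.9, -2.1, 15.8]
grip_width: 12.0
```

Call:
move_arm --deltas '[{"xyz": [0,0,0.0005],"rotation": [0,0,0],"fingers": 255},{"xyz": [0,0,0.0005],"rotation": [0,0,0],"fingers": 255},{"xyz": [0,0,0.0005],"rotation": [0,0,0],"fingers": 255}]' --newtons 80

```text
t: 20.3
ee_pos: [512.7, 134.6, 96.8]
tool_rot: [3.141, 0.001, -3.092]
wrist_force: [-4.3, -1.7, 20.6]
grip_width: 12.3
```

```bash
python3 - <<'E'
from snap import *
im=snap("w19"); crop(im,240,160,160,120,5,"w19r.png")
im=robot.capture("scene")[:,:,::-1].copy(); cv2.imwrite("pics/scene19.png",im); crop(im,340,130,80,80,9,"sc19c.png")
print(robot.sense()["wrist_force"],robot.sense()["ee_pos"])
E
```

```text
20.3 [512.7 134.6  96.8] [ 3.141e+00  1.000e-03 -3.092e+00] F [-4.3 -1.7 20.6] w 12.3 q [-0.44  0.43  0.08  2.03 -0.06  0.69  1.3 ]
[-6.57978424 -1.73387848 20.55368183] [512.70685355 134.58546909  96.76470189]
```

View pics/w19.png

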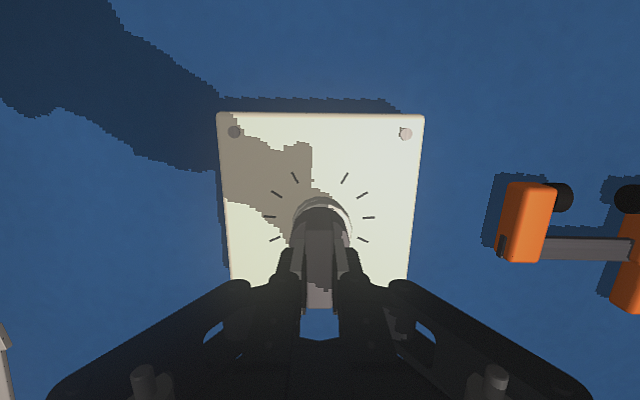

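View pics/sc19c.png

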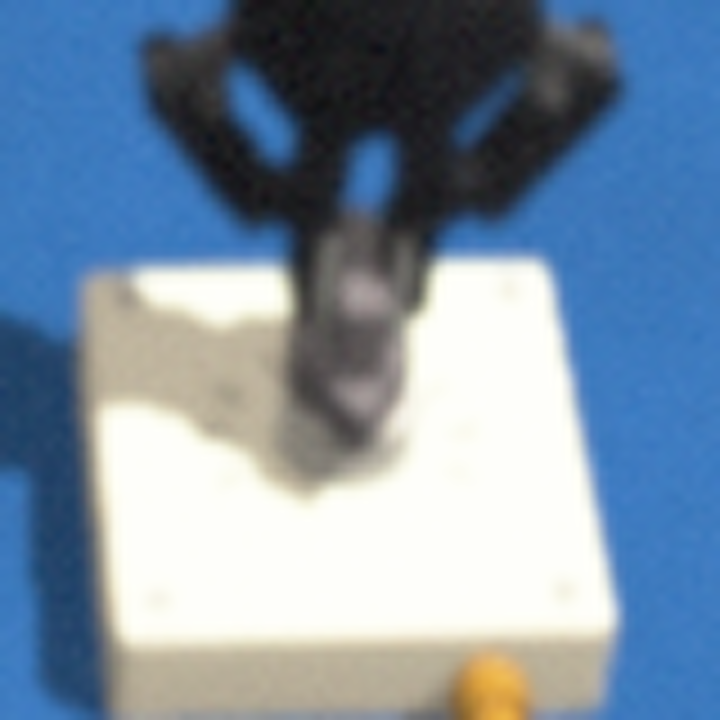

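View pics/scene19.png

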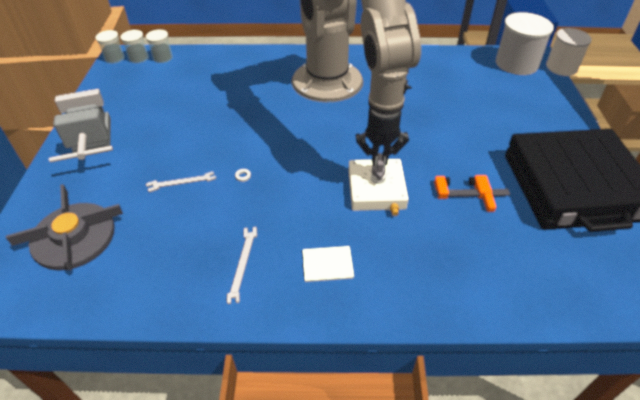

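```bash
python3 - <<'E'
from bench import robot
print(robot.hand_in())
E
```

```text
the job is handed in; nothing more can be done
None
```

I laid two spacer rings flat over the spindle, turned the knob to match its flat (about 0.05 rad) and pushed it fully home. I handed the job in at about 20 s of the 72 s, with the gripper still holding the knob pressed down.

**Rings:** After the second ring was released, the wrist picture showed both stacked flat around the spindle. I gripped the second ring rather near its top edge, but it held and seated on contact (about 9 N). The third ring is still on the counter.

**Fit:** The knob slid onto the spindle with no measurable force. The spring then took up and rose to about 7.6 N over roughly 8 mm of travel.

**Stop:** After that the height stayed at 96.8 mm while the force jumped to 15.8 N, then to about 20.5 N, where I hold it. The gripper height puts the knob's underside at about 61 mm, close to the 61.5 mm expected when fully down. This is just above the rings, whose tops are at 60 mm.

**Left alone:** In the last overall picture the wrenches, tile and clamp look unmoved.

**Disagreements:** A sideways force of 4–7 N remains at the stop. Ring and knob sizes came out about 3–5% small in the wrist pictures. Where the knob and rings had to line up with the spindle, I therefore compared positions within that camera's pictures rather than trusting absolute values.

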